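# Get the wool shop's till ready for opening

### The arm

A 6-joint arm with a two-finger parallel gripper is mounted at the origin on the work surface. World frame = base frame: x ahead of the robot, y to its left, z up, the work surface at z = 0. Lengths are in m, angles in rad, forces in N, time in s.
With the tool pointing down it reaches from about 0.35 to 0.975 m from the base axis. Payload 17.4 kg.
Tool frame: the origin (TCP) lies between the finger pads; the fingertips stand 19 mm ahead of it and the grasp point (between the pads) is the TCP; z points along the fingers, x is the direction in which the jaws open and shut, and the axes are right-handed (so a half turn about z gives the same grasp; the last joint's range is limited). The gripper opens to 85 mm and grips with 20 to 120 N. Pads are 22 mm wide; open, the fingers measure 114 mm over their backs; the gripper's body (76 mm by 85 mm) begins 54 mm behind the grasp point. The pads swing forward as they close: fully open they stand 13 mm farther back than shut.
Start: joints at [1.286, 0.116, 1.442, -0, 1.584, -0.038], TCP at [0.165, 0.655, 0.217] pointing down, gripper open.
Joint ranges: [-2.83, 2.83], [-0.83, 2.19], [0.07, 2.5], [-1.14, 4.28], [0.01, 3], [-2.97, 2.97]. Speed limits (rad/s): [1.89, 1.89, 2.22, 3.14, 3.14, 3.14].

### API

Orientations are given as a rotation vector (axis times angle).
In Python, from rig import telemetry, eyes, order gives the robot as it stands.
- The arm moves only by the tool step_arm, never from a script. Its argument "plan" is text: rows parted by semicolons, each of 5 numbers parted by spaces: the closure, from 0 (fully open) to 1 (shut), then the shift along the tool's x, y, z in cm, then the turn about the tool's z in degrees. A call has 1 to 8 rows; each row shifts and turns the pose as measured when the row begins, along the tool's axes as they then stand; what a row does not reach is not made up. A row lasts 1/10 s, in which the tool goes at most 50 mm and 8.59 degrees, less where a joint would pass 70% of its speed; a pose out of reach is approached as far as the arm can. A call with a gripper value outside its range is refused whole. The fingers move at their own pace and stop on an object; "force" is the grip in N (left out, the last holds). Time passes only in rows, so rows that do not move let the fingers close. It gives the time, the measured TCP pose, the force and the opening at its end, in the units of the state.
- telemetry.state(): the state, without advancing time (a new reading comes with each control period).
- eyes.capture(name): name is "scene" or "top"; returns (picture, depth): 480x640x3 uint8, red, green, blue; 480x640 float32, m along the optical axis (not along the pixel's ray), 0 where there is no reading.
- eyes.camera_model(name): a dict with "camera_matrix" (3x3 intrinsics, pixels), "pose" (4x4, takes a point from camera to world coordinates). Camera axes: x right, y down, z forward; pixel columns grow to the right and rows downward; lengths in m; the calibration is good to about 2 mm. A picture is of the moment at which its call begins. camera_model takes no time and is no camera call.
- order.job_done(): hands the job in, once; it reports no verdict.
The state is a dict: "time_s": time; "joints": joint angles; "qvel": joint speeds; "effort": joint torques, N m; "eef_pos": TCP position; "tcp_rot": TCP orientation; "contact_force": force on the tool from outside, world axes, zero at the start; "torque": the same for the moment, N m; "grip_width": finger opening in m.
Only numpy, scipy, OpenCV 4.12 (cv2) and the standard library are available. Lean on these libraries where they do the work, as an engineer would, in place of code of your own. Each camera call takes 0.05 s, during which the arm holds its last target.

### The job

Get the till ready for opening: stand every counted coin cup from the rubber mat flat in the coin bay at the front of the open cash drawer, then push the drawer fully home past its catch, without slamming it. Also put the card terminal back on its sloped charging dock, face up with the screen at the raised end, fully down over the two locating pegs. Leave the other things on the counter where they are.

Things in the scene. Friction and masses are not known exactly. Their poses are not given: they have to be found in the camera images.
- till_cover (a point): middle of the front edge of the till's cover, 100 mm above the counter, fixed. The till is a dark steel cash-drawer box 330 mm wide (y), 400 mm deep (x) and 100 mm high with a receipt printer on the back half of its cover. x points to its back, away from the robot; the drawer comes out towards the robot, along -x. The edge lies 14 mm behind the face of the closed drawer.
- till_drawer (a joint): how far the drawer is open, in m: 0 fully home, 0.145 to 0.170 at the start, 0.175 at most. It slides straight with about 2 N of friction; 14 mm from home it meets a sprung roller catch that takes about 8 N to pass (25 N at moments, if struck); over the last 5 mm the catch pulls it home and holds it. It has no handle: its front is pushed.
- till_front (a point): centre of the drawer's front face, 51 mm above the counter; the face is a plain plate 330 mm wide and 90 mm high, from 6 to 96 mm above the counter. It moves with the drawer. x points into the till (the way the drawer is pushed), y to the left, z up.
- coin_bay (a point): centre of the coin bay's bare flat floor, 72 mm behind the front face, 14 mm above the counter; moves with the drawer, axes as till_front. The bay spans x -58 to 58 mm and y -153 to 153 mm: five cups fit side by side, 60 mm apart, their length along x. Walls above its floor: 82 mm in front (the front plate), 60 mm at the sides, 40 mm at the back (note compartments behind).
- cup0: coin cup, a grey tub of coins 92 mm long (x), 50 mm wide (y), rim 38 mm high, 0.2 to 0.4 kg. A finger bridge spans its middle: a bar 12 mm thick in x, 50 mm long in y, 42 to 62 mm above the underside; pinch it along x from above. Origin: centre of the underside, z up. 4 or 5 such cups are present, all alike, either end may face forward; an absent one reads None throughout.
- cup1: coin cup, a grey tub of coins 92 mm long (x), 50 mm wide (y), rim 38 mm high, 0.2 to 0.4 kg. A finger bridge spans its middle: a bar 12 mm thick in x, 50 mm long in y, 42 to 62 mm above the underside; pinch it along x from above. Origin: centre of the underside, z up. 4 or 5 such cups are present, all alike, either end may face forward; an absent one reads None throughout.
- cup2: coin cup, a grey tub of coins 92 mm long (x), 50 mm wide (y), rim 38 mm high, 0.2 to 0.4 kg. A finger bridge spans its middle: a bar 12 mm thick in x, 50 mm long in y, 42 to 62 mm above the underside; pinch it along x from above. Origin: centre of the underside, z up. 4 or 5 such cups are present, all alike, either end may face forward; an absent one reads None throughout.
- cup3: coin cup, a grey tub of coins 92 mm long (x), 50 mm wide (y), rim 38 mm high, 0.2 to 0.4 kg. A finger bridge spans its middle: a bar 12 mm thick in x, 50 mm long in y, 42 to 62 mm above the underside; pinch it along x from above. Origin: centre of the underside, z up. 4 or 5 such cups are present, all alike, either end may face forward; an absent one reads None throughout.
- cup4: coin cup, a grey tub of coins 92 mm long (x), 50 mm wide (y), rim 38 mm high, 0.2 to 0.4 kg. A finger bridge spans its middle: a bar 12 mm thick in x, 50 mm long in y, 42 to 62 mm above the underside; pinch it along x from above. Origin: centre of the underside, z up. 4 or 5 such cups are present, all alike, either end may face forward; an absent one reads None throughout.
- mat: black rubber counter mat, 330 x 125 mm, 4 mm thick, fixed; the coin cups stand on it in a row along its x. It lies to one side of the till (left or right). Origin: centre of its underside.
- terminal: card payment terminal, a grey slab 150 mm long (x), 62 mm wide (y), 24 mm thick, about 0.25 kg, lying face up on the counter in front of the dock. Origin: centre of the underside; z comes out of its face; the screen is at the +x end, the keypad at the -x end. Its underside has two square sockets 11 mm wide, 10 mm deep, on the centre line at x = 45 and x = -30 mm.
- dock_deck: top of the black charging dock: a fixed plate 146 (x) by 66 mm (y) sloping by 0.26 rad, across the till from the mat. Origin: centre of the top surface, 42 mm above the counter; z is its normal, x points up the slope, away from the robot. Two round-topped pegs, 8 mm thick and 8 mm high, stand at x = 45 and -30 mm. The seated terminal lies flat on it, its frame on this one.
- paper_cup: white cup, 80 mm across, 95 mm high; leave alone. Origin: centre of the underside.
- bell: counter bell, 84 mm across, 50 mm high; leave alone. Origin: centre of the underside.
- calculator: black pocket calculator 150 x 80 x 14 mm lying flat; leave alone. Origin: centre of the underside.
- darning_mushroom: turned wooden darning mushroom, 80 mm across, 100 mm high; leave alone. Origin: centre of the underside.
- marker_tin: round tin 66 mm across, 32 mm high, behind the dock; leave alone. Origin: centre of the underside.
- tape_dispenser: tape dispenser 145 x 58 mm, 74 mm high; leave alone. Origin: centre of the underside.

How it is judged:
On the way, in this order (a step that is already met when the one before it is completed fails the run):
1. every coin cup present stands flat in the coin bay (x of cup0 in the frame of coin_bay between -0.035 and 0.035 m and y of cup0 in the frame of coin_bay between -0.14 and 0.14 m and z of cup0 in the frame of coin_bay between -0.004 and 0.005 m and angle between each of cup0, cup1, cup2, cup3, cup4's own z axis and vertical below 0.1 rad and x of cup1 in the frame of coin_bay between -0.035 and 0.035 m and y of cup1 in the frame of coin_bay between -0.14 and 0.14 m and z of cup1 in the frame of coin_bay between -0.004 and 0.005 m and x of cup2 in the frame of coin_bay between -0.035 and 0.035 m and y of cup2 in the frame of coin_bay between -0.14 and 0.14 m and z of cup2 in the frame of coin_bay between -0.004 and 0.005 m and x of cup3 in the frame of coin_bay between -0.035 and 0.035 m and y of cup3 in the frame of coin_bay between -0.14 and 0.14 m and z of cup3 in the frame of coin_bay between -0.004 and 0.005 m and x of cup4 in the frame of coin_bay between -0.035 and 0.035 m and y of cup4 in the frame of coin_bay between -0.14 and 0.14 m and z of cup4 in the frame of coin_bay between -0.004 and 0.005 m), for 0.2 s.
2. the cash drawer is pushed home past its catch (value of joint till_drawer below 0.003 m), for 0.2 s.
At the end, for the whole second after the job is handed in: The drawer is home (open by less than 3 mm); every coin cup present stands in the coin bay, level to 0.1 rad and on its floor to 5 mm; the terminal rests on the dock over both pegs, screen end up the slope: within 4 mm of centred, 3 mm of fully down and 0.06 rad of aligned, at rest; nothing is held (all of step 1 and value of joint till_drawer below 0.003 m and x of terminal in the frame of dock_deck between -0.004 and 0.004 m and y of terminal in the frame of dock_deck between -0.004 and 0.004 m and z of terminal in the frame of dock_deck between -0.003 and 0.003 m and angle between the x axis of terminal and the x axis of dock_deck, either way round below 0.06 rad and angle between the z axis of terminal and the z axis of dock_deck, either way round below 0.06 rad and linear speed of terminal below 0.02 m/s); the robot touches nothing.
It fails at once if the drawer is slammed (faster than 0.5 m/s) (velocity of joint till_drawer below -0.5 m/s).
It fails at once if one of the other things on the counter is moved by more than 50 mm (distance of any of paper_cup, bell, calculator, darning_mushroom, marker_tin, tape_dispenser from where it was at the start of the episode above 0.05 m).
Of cup0, cup1, cup2, cup3, cup4 only 4 to 5 are there at a start; the rules pass over those that are not, and their reading is None.
At some moment in a run one of cup0, cup1, cup2, cup3, cup4 may be knocked a few centimetres aside while the robot is not near it.
Once in a run the grip may slacken for a moment while it holds something.
It also fails if it takes over 210 s, if anything falls off the work surface, if the arm or the gripper's body presses on something with over 40 N, if the wrist force passes 120 N, or if a joint passes its speed limit or range.

## Working session

There is one attempt and no reset: what is moved stays moved. The work goes in short steps, Python scripts to look and compute and a tool call to move; the robot and the scene stay as the last step left them, time stands still between calls to the robot, and variables do not carry over. Pictures are saved under pics/ and viewed, and the job is handed in when it is done.

Besides the shell and the picture viewer there is one more tool, called after "Request:" as a command line: name --argument value ..., lists and objects as JSON in quotes. step_arm: Moves the arm, as the interface text tells. Its arguments: {"type":"object","properties":{"plan":{"type":"string"},"force":{"type":"number"}},"required":["plan"]}

```bash
ls; mkdir -p pics
cat > h.py <<'E'
import numpy as np,cv2
from rig import telemetry,eyes,order
from scipy.spatial.transform import Rotation as R
def cap(n,tag):
    im,d=eyes.capture(n); cv2.imwrite(f'pics/{tag}.png',cv2.cvtColor(im,cv2.COLOR_RGB2BGR)); np.save(f'pics/{tag}.npy',d); return im,d
def cloud(n,d):
    m=eyes.camera_model(n);K=np.array(m['camera_matrix']);T=np.array(m['pose'])
    v,u=np.mgrid[:480,:640]
    P=np.stack([(u-K[0,2])/K[0,0]*d,(v-K[1,2])/K[1,1]*d,d],-1)
    W=P@T[:3,:3].T+T[:3,3]; W[d==0]=np.nan; return W
E
python3 - <<'E'
from h import *
print(telemetry.state())
for n in('scene','top'):
    im,d=cap(n,n+'0'); m=eyes.camera_model(n); print(np.array(m['camera_matrix']).round(1),np.array(m['pose']).round(3), (d>0).mean())
E
```

```text
pics
{'time_s': 0.0, 'joints': array([ 1.28620268e+00,  1.16507115e-01,  1.44228997e+00,  1.67249557e-05,
        1.58399391e+00, -3.77924674e-02]), 'qvel': array([ 0.00059281, -0.00183188, -0.00059517,  0.00024844, -0.00083348,
       -0.00189706]), 'effort': array([-2.36172913e-03, -7.32027197e+01, -6.32462025e+01, -2.76500350e-04,
        6.96911418e-03,  3.04478938e-06]), 'eef_pos': array([0.16484381, 0.65434287, 0.2164326 ]), 'tcp_rot': array([ 2.47743896e+00,  1.93069506e+00, -1.54240355e-03]), 'contact_force': array([-0.04386488,  0.26561855, -0.39681264]), 'torque': array([-0.00373124,  0.02783022,  0.03871384]), 'grip_width': 0.08559375698381617}
[[521.    0.  320.2]
 [  0.  521.  241.4]
 [  0.    0.    1. ]] [[-0.059  0.737 -0.673  1.503]
 [ 0.998  0.053 -0.031  0.034]
 [ 0.013 -0.674 -0.739  1.133]
 [ 0.     0.     0.     1.   ]] 0.995810546875
[[556.5   0.  324.6]
 [  0.  556.5 232.8]
 [  0.    0.    1. ]] [[ 0.013 -0.997  0.08   0.472]
 [-1.    -0.015 -0.017  0.014]
 [ 0.018 -0.079 -0.997  1.346]
 [ 0.     0.     0.     1.   ]] 0.9960123697916666
```

View pics/scene0.png

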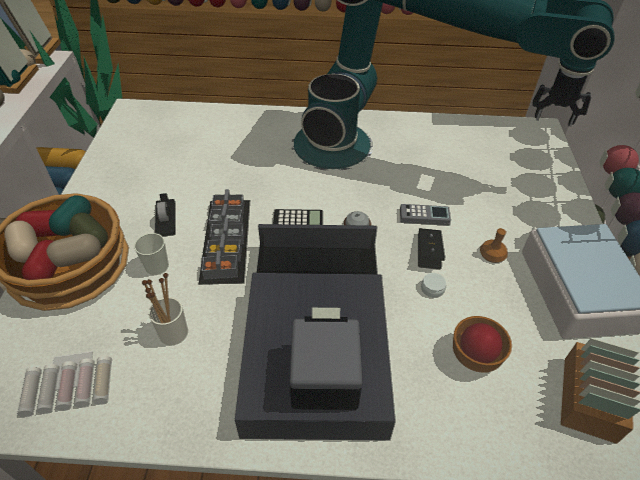

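View pics/top0.png

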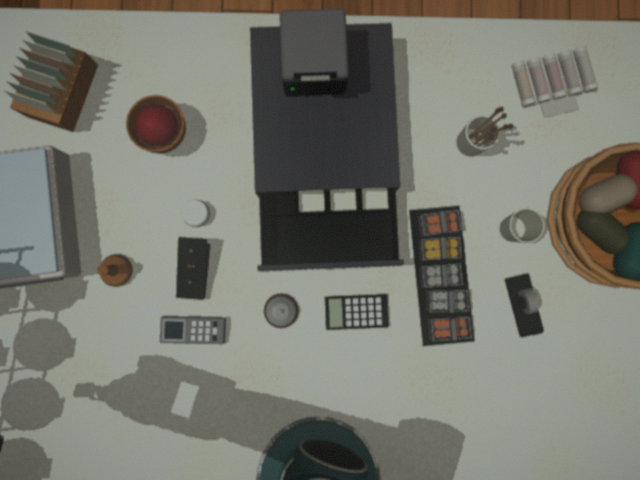

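The top view (up = +x, left = +y) shows:
- Five cups on the mat, around pixels (440, 220) to (450, 330).
- The open drawer bay at rows 210–265.
- The terminal at (193, 329) with its screen to the left, and the dock at (193, 267).
- The bell at (281, 310) and the calculator at (357, 311), both in front of the drawer.

Next I'll measure.

```bash
cat >> h.py <<'E'
def comps(W,lo,hi,x0,x1,y0,y1,amin=25):
    m=((W[...,2]>lo)&(W[...,2]<hi)&(W[...,0]>x0)&(W[...,0]<x1)&(W[...,1]>y0)&(W[...,1]<y1)).astype(np.uint8)
    n,l,s,c=cv2.connectedComponentsWithStats(m)
    out=[]
    for i in range(1,n):
        if s[i,4]<amin: continue
        P=W[l==i]; r=cv2.minAreaRect((P[:,:2]*1000).astype(np.float32))
        out.append((c[i].round(1),s[i,4],r[0],r[1],r[2],np.median(P[:,2])*1000))
    return out
def show(o):
    for c,a,ct,sz,an,z in o: print('px',c,'A',a,'ctr',np.round(ct,1),'size',np.round(sz,1),'ang',round(an,1),'z',round(float(z),1))
E
python3 - <<'E'
from h import *
d=np.load('pics/top0.npy'); W=cloud('top',d)
print('table z',[W[v,u].round(4) for v,u in((360,540),(360,250),(100,220),(200,540))])
print('--bars');show(comps(W,.056,.075,.2,.6,-.4,-.15))
print('--cup rims');show(comps(W,.03,.075,.2,.6,-.4,-.15))
print('--mat');show(comps(W,.003,.03,.2,.6,-.4,-.1))
print('--terminal');show(comps(W,.015,.04,.2,.36,.15,.4))
print('--dock');show(comps(W,.012,.09,.35,.52,.2,.4))
print('--drawer front');show(comps(W,.085,.105,.3,.5,-.25,.25))
print('--bell etc');show(comps(W,.008,.09,.2,.4,-.18,.2))
print('--rowprofile col 330');
for v in range(180,275,3): print(v,W[v,280].round(3),W[v,380].round(3))
E
```

```text
table z [array([ 0.281 , -0.5296,  0.0006]), array([0.2739, 0.1641, 0.0031]), array([0.9026, 0.2527, 0.004 ]), array([ 0.6682, -0.5369, -0.0007])]
--bars
px [395.8 234.3] A 55 ctr [ 573.3 -172.6] size [51.   6.1] ang 2.9 z 71.3
px [443.5 227.6] A 49 ctr [ 590.2 -283.7] size [18.6 12.3] ang 9.2 z 64.3
px [442.9 247.2] A 126 ctr [ 544.6 -282.5] size [49.2 12. ] ang 5.0 z 65.7
px [396.8 252.2] A 28 ctr [ 530.8 -174.8] size [25.4  5.3] ang 2.2 z 71.2
px [443.8 274.8] A 129 ctr [ 481.8 -284.4] size [48.8 12.8] ang 5.4 z 65.6
px [450.5 300.5] A 129 ctr [ 422.6 -299.2] size [13. 48.] ang 89.5 z 65.6
px [453.  328.9] A 124 ctr [ 357.7 -305.2] size [50.  12.8] ang 5.7 z 65.6
--cup rims
px [395.2 240.8] A 145 ctr [ 558.6 -173.3] size [81.1  6.1] ang 2.9 z 63.6
px [441.  229.3] A 141 ctr [ 587.9 -283.7] size [24.3 93.2] ang 1.3 z 44.3
px [441.6 247.6] A 325 ctr [ 545.  -282.9] size [50.2 93.7] ang 3.9 z 44.8
px [442.8 274.8] A 318 ctr [ 481.4 -284.2] size [49.9 93.2] ang 5.2 z 44.8
px [448.4 300.5] A 342 ctr [ 421.8 -300.3] size [49.7 94. ] ang 0.8 z 44.9
px [451.5 328.4] A 365 ctr [ 357.9 -305
[... 2490 characters left out ...]
[0.581 0.098 0.014] [ 0.585 -0.142  0.014]
234 [0.574 0.098 0.016] [ 0.578 -0.143  0.009]
237 [0.567 0.098 0.013] [ 0.57  -0.142  0.017]
240 [0.559 0.098 0.013] [ 0.563 -0.143  0.01 ]
243 [0.552 0.098 0.016] [ 0.556 -0.142  0.01 ]
246 [0.545 0.098 0.012] [ 0.548 -0.142  0.015]
249 [0.538 0.097 0.015] [ 0.541 -0.142  0.014]
252 [0.53  0.097 0.02 ] [ 0.534 -0.142  0.018]
255 [0.524 0.097 0.013] [ 0.527 -0.142  0.014]
258 [0.516 0.097 0.017] [ 0.52  -0.142  0.013]
261 [0.509 0.097 0.014] [ 0.51  -0.133  0.092]
264 [0.5   0.092 0.096] [ 0.503 -0.132  0.102]
267 [0.493 0.092 0.094] [ 0.498 -0.144  0.003]
270 [0.487 0.092 0.09 ] [ 0.491 -0.144  0.   ]
273 [0.481 0.097 0.004] [ 0.484 -0.144  0.   ]
```

Run:
```python
import cv2
im=cv2.imread('pics/top0.png')
a=cv2.resize(im[180:350,140:270],None,fx=4,fy=4,interpolation=cv2.INTER_CUBIC)
b=cv2.resize(im[180:350,390:490],None,fx=4,fy=4,interpolation=cv2.INTER_CUBIC)
b=b[:, :280*1+0] if 0 else b
import numpy as np
o=np.hstack([a,b])[:, :]
o=cv2.resize(o,None,fx=.85,fy=.85)
cv2.imwrite('pics/z0.png',o);print(o.shape)
```

```text
(578, 782, 3)
```

View pics/z0.png

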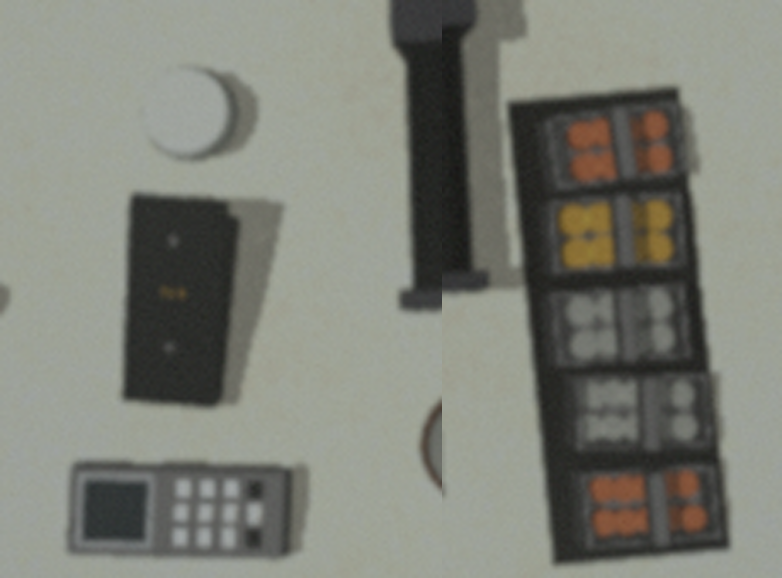

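The terminal at zoom (180, 508) has its screen pointing +y, and both pegs show on the dock at zoom (172, 240) and (168, 347). I'll do the terminal first, since the arm starts near it. First I need a more precise fit.

```bash
cat >> h.py <<'E'
def ray(n,u,v,z):
    m=eyes.camera_model(n);K=np.array(m['camera_matrix']);T=np.array(m['pose'])
    q=T[:3,:3]@np.array([(u-K[0,2])/K[0,0],(v-K[1,2])/K[1,1],1]); return T[:3,3]+q*(z-T[2,3])/q[2]
def proj(n,p):
    m=eyes.camera_model(n);K=np.array(m['camera_matrix']);T=np.array(m['pose'])
    q=K@(T[:3,:3].T@(np.array(p)-T[:3,3])); return q[:2]/q[2]
E
python3 - <<'E'
from h import *
for n in('top','scene'):
    d=np.load(f'pics/{n}0.npy'); W=cloud(n,d)
    print(n)
    print('--terminal');show(comps(W,.012,.035,.28,.398,.17,.43,200))
    m=(W[...,0]>.41)&(W[...,0]<.53)&(W[...,1]>.26)&(W[...,1]<.345)&(W[...,2]>.015)&(W[...,2]<.08)
    m=cv2.erode(m.astype(np.uint8),np.ones((3,3)))>0
    P=W[m]
    # plane fit w/ rejection
    for k in range(6):
        A=np.c_[P[:,:2],np.ones(len(P))]; c=np.linalg.lstsq(A,P[:,2],rcond=None)[0]; r=P[:,2]-A@c; P=P[abs(r)<max(.002,2*r.std())]
    s=np.hypot(c[0],c[1]); print('dock slope',np.arctan(s),'dir deg',np.degrees(np.arctan2(c[1],c[0])),len(P))
    x,y=W[...,0],W[...,1]; zz=c[0]*x+c[1]*y+c[2]
    mm=((abs(W[...,2]-zz)<.006)&(x>.38)&(x<.56)&(y>.24)&(y<.37)&(W[...,2]>.012)).astype(np.uint8)
    nn,l,st,ce=cv2.connectedComponentsWithStats(mm); i=1+st[1:,4].argmax(); Q=W[l==i]
    r=cv2.minAreaRect((Q[:,:2]*1000).astype(np.float32)); print('dock rect',r, 'z at ctr',c[0]*r[0][0]/1e3+c[1]*r[0][1]/1e3+c[2])
    # drawer/till
    show(comps(W,.085,.108,.45,.56,-.25,.25));
E
python3 - <<'E'
import cv2
im=cv2.imread('pics/top0.png'); a=cv2.resize(im[225:350,150:245],None,fx=6,fy=6,interpolation=cv2.INTER_CUBIC)[:600*1+150]
im2=cv2.imread('pics/scene0.png'); b=cv2.resize(im2[195:275,395:460],None,fx=6,fy=6,interpolation=cv2.INTER_CUBIC)
a=cv2.resize(a,None,fx=.64,fy=.64)
cv2.imwrite('pics/za.png',cv2.convertScaleAbs(a,alpha=1.6));cv2.imwrite('pics/zb.png',cv2.convertScaleAbs(b,alpha=1.6));print(a.shape,b.shape)
E
```

```text
top
--terminal
px [192.1 329.6] A 1737 ctr [345.2 300. ] size [151.5  62.8] ang 89.5 z 24.8
dock slope 0.25641657752726654 dir deg -5.9791443978215675 1033
dock rect ((488.7513427734375, 302.9947509765625), (67.49313354492188, 141.32327270507812), 86.0445556640625) z at ctr 0.04266776164053854
px [329.8 264.7] A 970 ctr [500.1 -20.6] size [ 14.9 328.7] ang 3.1 z 95.9
scene
--terminal
px [425.  212.7] A 785 ctr [345.3 300.6] size [ 71.9 150.9] ang 0.3 z 23.5
dock slope 0.26577402978752634 dir deg -6.846923067301217 353
dock rect ((488.44635009765625, 304.3283996582031), (66.58952331542969, 146.02513122558594), 85.45018768310547) z at ctr 0.041983741036193595
px [316.6 227.3] A 687 ctr [501.3 -20.7] size [ 21.7 327.4] ang 2.9 z 94.3
(480, 365, 3) (480, 390, 3)
```

View pics/za.png

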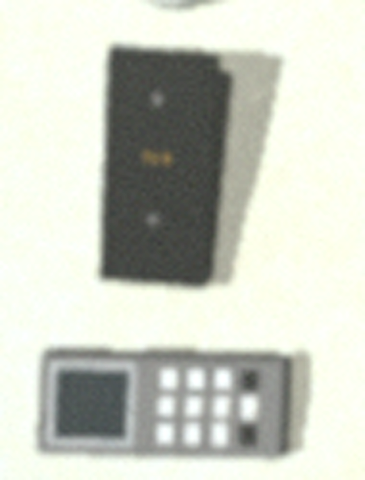

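View pics/zb.png

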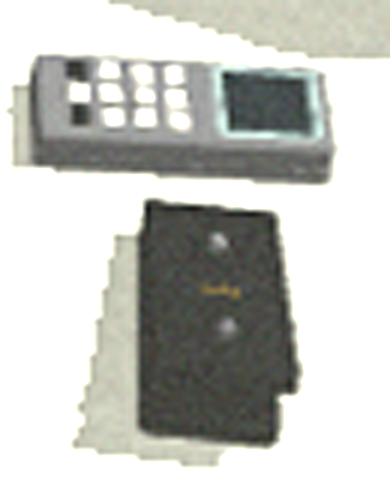

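The top crop shows the pegs as bright dots at (157, 99) and (153, 219), and the scene crop shows them at (218, 240) and (228, 326). I'll localise those dots in both views.

Run:
```python
from h import *
a=.26
pk={}
for n,boxes in(('top',[(191,251),(190,282)]),('scene',[(395+228/6,195+326/6),(395+218/6,195+240/6)])):
    g=cv2.cvtColor(cv2.imread(f'pics/{n}0.png'),cv2.COLOR_BGR2GRAY).astype(float)
    for k,(u,v) in enumerate(boxes):
        u,v=int(round(u)),int(round(v)); w=g[v-4:v+5,u-4:u+5]; w=np.clip(w-np.median(w)-8,0,None); yy,xx=np.mgrid[v-4:v+5,u-4:u+5]
        c=((xx*w).sum()/w.sum(),(yy*w).sum()/w.sum()); z=[.0613,.0420][k]-.001
        pk[n,k]=(c,ray(n,*c,z)); print(n,['up','low'][k],np.round(c,2),pk[n,k][1].round(4))
for n in('top','scene'):
    U,L=pk[n,0][1],pk[n,1][1]; dv=U-L; print(n,'sep',np.hypot(*dv[:2]),'exp',.075*np.cos(a),'yaw',np.degrees(np.arctan2(dv[1],dv[0])))
    yaw=np.arctan2(dv[1],dv[0]); f=np.array([np.cos(yaw),np.sin(yaw)]); mid=(U+L)[:2]/2
    # mid peg top: dock x 7.5, z 8 -> horiz 7.5cos - 8 sin
    print(' dock origin',(mid-f*(.0075*np.cos(a)-.007*np.sin(a))).round(4))
```

```text
top up [190.48 250.4 ] [0.5294 0.3004 0.0603]
top low [189.29 281.72] [0.4573 0.305  0.041 ]
scene up [432.55 249.  ] [0.5315 0.3009 0.0603]
scene low [431.05 234.75] [0.459  0.3061 0.041 ]
top sep 0.072185055969305 exp 0.07247924836008848 yaw -3.7183115781560043
 dock origin [0.4879 0.303 ]
scene sep 0.07269490869443433 exp 0.07247924836008848 yaw -4.094871956198794
 dock origin [0.4898 0.3039]
```

```bash
cat >> h.py <<'E'
def pose():
    s=telemetry.state(); M=R.from_rotvec(s['tcp_rot']).as_matrix(); return np.array(s['eef_pos']),M,np.degrees(np.arctan2(M[1,0],M[0,0])),s
def go(p,yaw=None,n=None,close=0):
    p0,M,y0,s=pose(); d=np.array(p)-p0
    t=0 if yaw is None else (yaw-y0+180)%360-180
    k=int(np.ceil(max(np.linalg.norm(d)/.048,abs(t)/8.3,1))) if n is None else n
    print('at',p0.round(4),'yaw',round(y0,2),'tilt',np.degrees(np.arccos(-M[2,2])).round(2),'t',round(s['time_s'],2),'grip',round(s['grip_width'],4),'F',np.round(s['contact_force'],1))
    rows=[]
    for i in range(k):
        a=np.radians(y0+t*i/k); x=np.array([np.cos(a),np.sin(a)]); y=np.array([np.sin(a),-np.cos(a)])
        q=d/k*100; rows.append(f"{close} {q[:2]@x:.2f} {q[:2]@y:.2f} {-q[2]:.2f} {-t/k:.1f}")
    for i in range(0,k,8): print('; '.join(rows[i:i+8]))
E
python3 -c "
from h import *
go([.345,.300,.13],-.4)"
```

```text
at [0.1649 0.6544 0.2165] yaw 75.86 tilt 0.06 t 0.1 grip 0.0853 F [ 0.2 -0.4 -0.2]
0 -3.00 2.61 0.87 7.6; 0 -2.62 2.99 0.87 7.6; 0 -2.20 3.31 0.87 7.6; 0 -1.74 3.57 0.87 7.6; 0 -1.26 3.77 0.87 7.6; 0 -0.74 3.91 0.87 7.6; 0 -0.22 3.97 0.87 7.6; 0 0.31 3.96 0.87 7.6
0 0.83 3.89 0.87 7.6; 0 1.34 3.74 0.87 7.6
```

Request:
step_arm --plan "0 -3.00 2.61 0.87 7.6; 0 -2.62 2.99 0.87 7.6; 0 -2.20 3.31 0.87 7.6; 0 -1.74 3.57 0.87 7.6; 0 -1.26 3.77 0.87 7.6; 0 -0.74 3.91 0.87 7.6; 0 -0.22 3.97 0.87 7.6; 0 0.31 3.96 0.87 7.6" --force 30

```text
time_s: 0.9
eef_pos: [0.3068, 0.3612, 0.1415]
tcp_rot: [3.117, 0.359, -0.004]
contact_force: [0.3, -0.8, -0.2]
grip_width: 0.0852
```

```bash
python3 -c "
from h import *
go([.345,.300,.08],-.4)"
```

```text
at [0.3068 0.3612 0.1415] yaw 13.15 tilt 0.26 t 0.9 grip 0.0852 F [ 0.3 -0.8 -0.2]
0 1.17 3.41 3.07 6.8; 0 1.56 3.25 3.07 6.8
```

Tracking is good, with only slight lag.

Request:
step_arm --plan "0 1.2 3.4 3 6.8; 0 1.5 3.2 3 6.8; 0 0 0 0 0"

```text
time_s: 1.2
eef_pos: [0.346, 0.2942, 0.0788]
tcp_rot: [3.137, -0.041, -0.002]
contact_force: [0.2, -0.1, -0.2]
grip_width: 0.0856
```

```bash
python3 -c "
from h import *
go([.345,.300,.024],-.4)"
```

```text
at [0.346  0.2942 0.0788] yaw -1.49 tilt 0.25 t 1.2 grip 0.0856 F [ 0.2 -0.1 -0.2]
0 -0.06 -0.29 2.74 -0.5; 0 -0.06 -0.29 2.74 -0.5
```

Request:
step_arm --plan "0 -0.05 -0.3 2.5 -0.5; 0 -0.05 -0.3 2.5 -0.5; 0 0 0 0.4 0; 0 0 0 0 0"

```text
time_s: 1.6
eef_pos: [0.3455, 0.3002, 0.0247]
tcp_rot: [3.138, -0.013, -0.001]
contact_force: [0.7, -0.4, 0.4]
grip_width: 0.0857
```

```bash
python3 -c "
from h import *
go([.345,.300,.024],-.4)"
```

```text
at [0.3455 0.3002 0.0247] yaw -0.46 tilt 0.18 t 1.6 grip 0.0857 F [ 0.7 -0.4  0.4]
0 -0.05 0.03 0.07 -0.1
```

Request:
step_arm --plan "1 0 0 0 0; 1 0 0 0 0; 1 0 0 0 0; 1 0 0 0 0; 1 0 0 0 0; 1 0 0 0 0" --force 30

```text
time_s: 2.2
eef_pos: [0.3467, 0.302, 0.0293]
tcp_rot: [-3.141, 0.01, -0.005]
contact_force: [-0.8, 0.5, -0.2]
grip_width: 0.0002
```

Request:
step_arm --plan "1 0 0 -1 0; 1 0 0 -2 0; 1 0 0 -3 0; 1 0 0 -3 0; 1 0 0 0 0"

```text
time_s: 2.7
eef_pos: [0.346, 0.3015, 0.1248]
tcp_rot: [3.141, -0.011, 0.004]
contact_force: [-0.3, -0.5, -0.3]
grip_width: -0.0002
```

```bash
python3 -c "
from h import *
go([.486,.3035,.115],-94,close=1)"
```

```text
at [0.346  0.3015 0.1248] yaw -0.39 tilt 0.14 t 2.7 grip -0.0002 F [-0.3 -0.5 -0.3]
1 1.17 -0.02 0.08 7.8; 1 1.15 -0.18 0.08 7.8; 1 1.12 -0.34 0.08 7.8; 1 1.06 -0.49 0.08 7.8; 1 0.99 -0.63 0.08 7.8; 1 0.89 -0.75 0.08 7.8; 1 0.78 -0.87 0.08 7.8; 1 0.66 -0.96 0.08 7.8
1 0.52 -1.05 0.08 7.8; 1 0.37 -1.11 0.08 7.8; 1 0.22 -1.15 0.08 7.8; 1 0.06 -1.17 0.08 7.8
```

The jaws closed over the terminal without gripping it: open, the pads sit higher than I allowed for. I'll look before trying again.

Run:
```python
from h import *
im,d=cap('top','t1'); W=cloud('top',d); show(comps(W,.012,.035,.28,.398,.17,.43,100))
im2,_=cap('scene','s1')
cv2.imwrite('pics/t1z.png',cv2.resize(cv2.imread('pics/t1.png')[220:360,120:300],None,fx=4,fy=4))
cv2.imwrite('pics/s1z.png',cv2.resize(cv2.imread('pics/s1.png')[150:290,370:530],None,fx=4,fy=4))
```

```text
px [203.7 329.2] A 1112 ctr [345.1 277.7] size [107.3  62.6] ang 89.4 z 24.5
```

View pics/t1z.png

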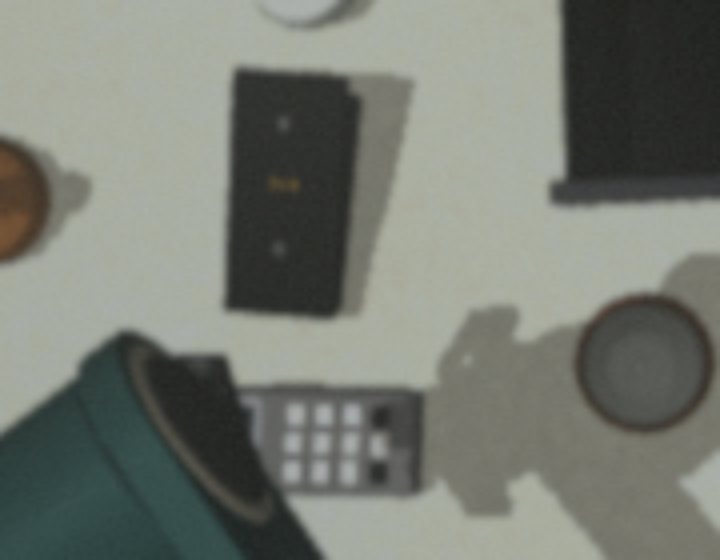

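View pics/s1z.png

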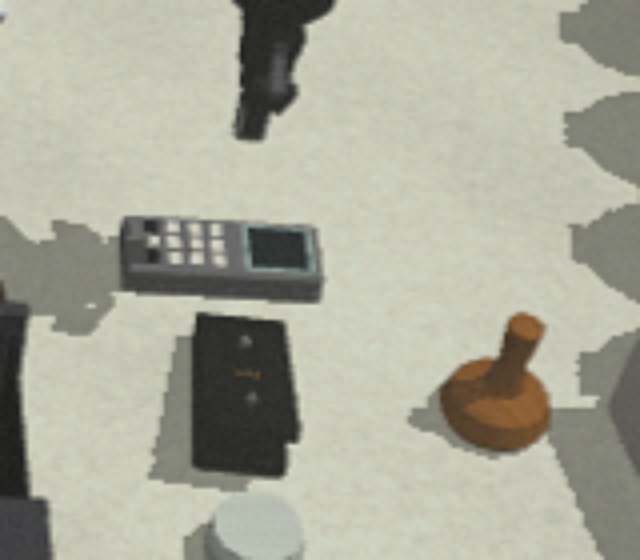

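The terminal hasn't moved (its right edge is still at zoom (422, 440)). I'll try again lower, watching the fingers close.

Request:
step_arm --plan "0 0 0 0 0; 0 0 0 0 0; 0 0 0 0 0; 0 0 0 0 0; 0 0 0 0 0; 0 0 0 0 0"

```text
time_s: 3.4
eef_pos: [0.3439, 0.2998, 0.1178]
tcp_rot: [3.135, -0.011, -0.008]
contact_force: [0.2, -0.3, 0.3]
grip_width: 0.0848
```

```bash
python3 -c "
from h import *
go([.345,.300,.040],-.5)"
```

```text
at [0.3439 0.2998 0.1178] yaw -0.39 tilt 0.45 t 3.4 grip 0.0848 F [ 0.2 -0.3  0.3]
0 0.05 -0.01 3.89 0.1; 0 0.05 -0.01 3.89 0.1
```

Request:
step_arm --plan "0 0.05 0 3.9 0; 0 0.05 0 3.5 0; 0 0 0 1.5 0; 0 0 0 1.2 0; 0 0 0 0 0"

```text
time_s: 3.9
eef_pos: [0.345, 0.2997, 0.0142]
tcp_rot: [3.137, -0.011, -0.005]
contact_force: [0.6, 0.2, 0.8]
grip_width: 0.0854
```

```bash
python3 -c "
from h import *
go([.345,.300,.014],-.5)"
```

```text
at [0.345  0.2997 0.0142] yaw -0.39 tilt 0.32 t 3.9 grip 0.0854 F [0.6 0.2 0.8]
0 0.00 -0.03 0.02 0.1
```

Request:
step_arm --plan "0.2 0 0 0 0; 0.25 0 0 0 0; 0.3 0 0 0 0" --force 40

```text
time_s: 4.2
eef_pos: [0.3459, 0.3004, 0.0165]
tcp_rot: [3.139, -0.011, -0.001]
contact_force: [0.5, 0.2, 0.5]
grip_width: 0.0599
```

Request:
step_arm --plan "0.4 0 0 0 0; 0.6 0 0 0 0; 1 0 0 0 0"

```text
time_s: 4.5
eef_pos: [0.3466, 0.301, 0.0181]
tcp_rot: [3.14, -0.011, 0.002]
contact_force: [-0.6, 0.6, -0.1]
grip_width: 0.0228
```

Run:
```python
from h import *
im,d=cap('top','t2'); im2,_=cap('scene','s2')
a=cv2.resize(cv2.imread('pics/t2.png')[240:360,120:260],None,fx=4,fy=4)
cv2.imwrite('pics/t2z.png',a)
cv2.imwrite('pics/s2z.png',cv2.resize(cv2.imread('pics/s2.png')[150:290,370:530],None,fx=4,fy=4))
```

```text
(no output)
```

View pics/t2z.png

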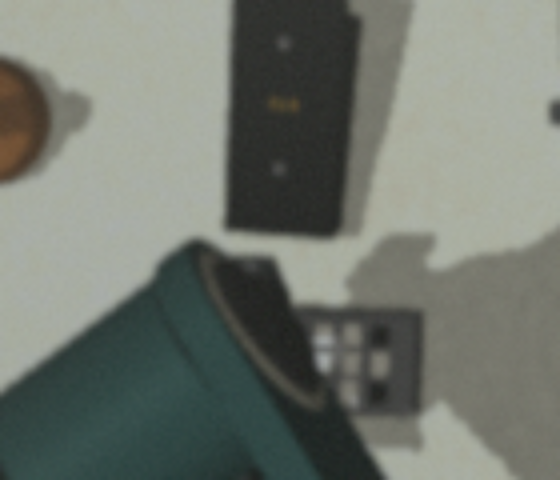

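View pics/s2z.png

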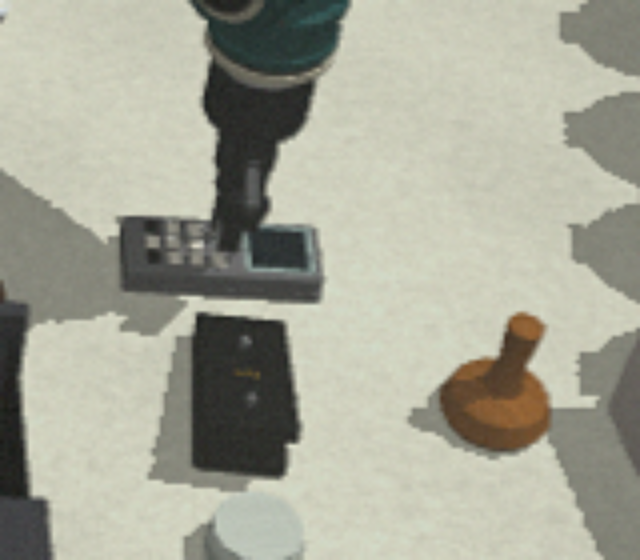

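```bash
python3 - <<'E'
from h import *
go([.345,.3,.1])
for z in(0,.006,.024,.04): print(z,((proj('scene',[.36,.301,z])-[370,150])*4).round(0))
E
python3 - <<'E'
import cv2
im=cv2.imread('pics/s2.png'); cv2.imwrite('pics/s2y.png',cv2.resize(im[120:235,390:470],None,fx=7,fy=5.2,interpolation=cv2.INTER_CUBIC))
E
```

```text
at [0.3466 0.3009 0.018 ] yaw -0.39 tilt 0.1 t 4.6 grip 0.008 F [-0.1 -0.7  0.3]
0 -0.08 0.05 -4.10 0.0; 0 -0.08 0.05 -4.10 0.0
0 [218. 281.]
0.006 [219. 276.]
0.024 [223. 259.]
0.04 [226. 244.]
```

View pics/s2y.png

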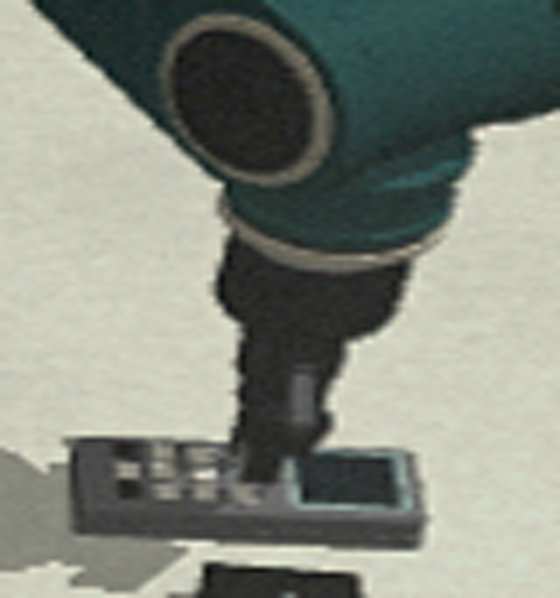

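Run:
```python
from h import *
d=np.load('pics/s2.npy'); W=cloud('scene',d)
for v in range(185,226,2):
    print(v,[tuple((W[v,u]*1000).round(0).astype(int)) for u in (423,427,431)])
```

```text
185 [(np.int64(197), np.int64(309), np.int64(0)), (np.int64(337), np.int64(291), np.int64(123)), (np.int64(383), np.int64(292), np.int64(163))]
187 [(np.int64(205), np.int64(308), np.int64(-1)), (np.int64(361), np.int64(287), np.int64(136)), (np.int64(381), np.int64(293), np.int64(154))]
189 [(np.int64(221), np.int64(306), np.int64(4)), (np.int64(363), np.int64(287), np.int64(130)), (np.int64(380), np.int64(295), np.int64(146))]
191 [(np.int64(229), np.int64(306), np.int64(3)), (np.int64(361), np.int64(289), np.int64(121)), (np.int64(385), np.int64(295), np.int64(143))]
193 [(np.int64(234), np.int64(306), np.int64(-1)), (np.int64(365), np.int64(289), np.int64(117)), (np.int64(391), np.int64(295), np.int64(140))]
195 [(np.int64(244), np.int64(305), np.int64(-1)), (np.int64(364), np.int64(291), np.int64(108)), (np.int64(390), np.int64(296), np.int64(132))]
197 [(np.int64(252), np.int64(305), np.int64(-2)), (np.int64(361), np.int64(293), np.int64(98)), (np.int64(396), np.int64(296), np.int64(130))]
199 [(np.int64(269), np.int64(303), np.int64(4)), (np.int64(367), np.int64(293), np.int64
[... 1211 characters left out ...]
nt64(370), np.int64(292), np.int64(24)), (np.int64(366), np.int64(305), np.int64(20)), (np.int64(370), np.int64(316), np.int64(25))]
219 [(np.int64(375), np.int64(292), np.int64(20)), (np.int64(375), np.int64(304), np.int64(21)), (np.int64(376), np.int64(316), np.int64(23))]
221 [(np.int64(371), np.int64(295), np.int64(7)), (np.int64(372), np.int64(306), np.int64(10)), (np.int64(376), np.int64(317), np.int64(14))]
223 [(np.int64(375), np.int64(295), np.int64(3)), (np.int64(375), np.int64(307), np.int64(4)), (np.int64(377), np.int64(319), np.int64(7))]
225 [(np.int64(379), np.int64(296), np.int64(-2)), (np.int64(377), np.int64(308), np.int64(-2)), (np.int64(378), np.int64(320), np.int64(-1))]
```

The depth image puts the fingertips at z≈0.03, above the terminal. The reported TCP implies they should be at about 0. I'll test the height by touch: lower the shut fingers gently and watch the force.

Request:
step_arm --plan "1 0 0 0 0; 1 0 0 0 0; 1 0 0 0.2 0"

```text
time_s: 4.9
eef_pos: [0.3466, 0.3009, 0.016]
tcp_rot: [3.14, -0.011, 0.002]
contact_force: [-0.3, -0.9, 0.2]
grip_width: 0.0
```

Request:
step_arm --plan "1 0 0 0.2 0; 1 0 0 0.1 0"

```text
time_s: 5.1
eef_pos: [0.3465, 0.3009, 0.0125]
tcp_rot: [3.14, -0.01, 0.001]
contact_force: [-0.5, 0.1, 0.2]
grip_width: -0.0001
```

Request:
step_arm --plan "1 0 0 0.2 0; 1 0 0 0.1 0"

```text
time_s: 5.3
eef_pos: [0.3466, 0.3008, 0.0098]
tcp_rot: [3.14, -0.011, 0.001]
contact_force: [-8.0, -7.5, 22.6]
grip_width: 0.0001
```

Request:
step_arm --plan "1 0 0 0.2 0; 1 0 0 0.1 0"

```text
time_s: 5.5
eef_pos: [0.3468, 0.301, 0.0099]
tcp_rot: [3.139, -0.01, 0.001]
contact_force: [-5.4, -3.4, 11.3]
grip_width: 0.0001
```

Contact came at reported z≈0.0105. The shut tips were then on the terminal's 24 mm face, which puts the true TCP at 0.043. So the z reading is about 33 mm too low. I'll raise a little and compare the fingers with the cameras, to check xy as well.

Request:
step_arm --plan "1 0 0 -1.5 0; 1 0 0 -4 0; 1 0 0 -4 0; 1 0 0 0 0"

```text
time_s: 5.9
eef_pos: [0.3461, 0.3007, 0.1072]
tcp_rot: [3.138, -0.01, -0.003]
contact_force: [0.3, -0.2, -0.1]
grip_width: 0.0001
```

Run:
```python
from h import *
p,M,y,s=pose(); print(p,y,s['grip_width'])
im,d=cap('scene','s3'); cap('top','t3'); W=cloud('scene',d)
m=(abs(W[...,0]-p[0])<.05)&(abs(W[...,1]-p[1])<.05)&(W[...,2]>.07)&(W[...,2]<.25)
v,u=np.where(m); 
for z in np.arange(.08,.24,.01):
    k=m&(abs(W[...,2]-z)<.005)
    if k.sum(): q=W[k]; print(round(z,3),k.sum(),'x',q[:,0].min().round(3),q[:,0].max().round(3),'y',q[:,1].min().round(3),q[:,1].max().round(3))
i=v.argmax(); print('tip px',u[i],v[i],W[v[i],u[i]])
cv2.imwrite('pics/s3z.png',cv2.resize(cv2.imread('pics/s3.png')[110:250,370:510],None,fx=4,fy=4,interpolation=cv2.INTER_CUBIC))
```

```text
[0.34613856 0.30073582 0.10724695] -0.37987228104447973 9.91520937323414e-05
0.12 6 x 0.346 0.356 y 0.292 0.31
0.13 19 x 0.348 0.36 y 0.291 0.312
0.14 17 x 0.337 0.363 y 0.289 0.312
0.15 19 x 0.347 0.365 y 0.29 0.311
0.16 3 x 0.34 0.353 y 0.289 0.29
0.17 22 x 0.322 0.382 y 0.287 0.312
0.18 17 x 0.356 0.39 y 0.287 0.312
0.19 28 x 0.336 0.395 y 0.284 0.318
0.2 23 x 0.33 0.386 y 0.284 0.318
0.21 24 x 0.335 0.395 y 0.283 0.317
0.22 44 x 0.335 0.395 y 0.281 0.32
0.23 44 x 0.356 0.394 y 0.282 0.321
tip px 430 189 [0.35624819 0.29747899 0.12469957]
```

View pics/s3z.png

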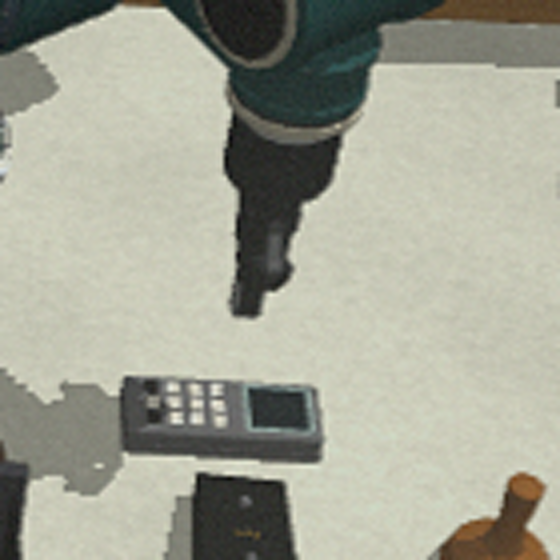

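The scene view shows the shut fingertip at about (247, 313) in the crop. Its depth gives z≈0.12 against an expected 0.088, so the 33 mm z offset is confirmed, and xy agrees to about 2 mm. I'll correct z in my helper and grasp again.

```bash
sed -i "s/return np.array(s\['eef_pos'\]),M/return np.array(s['eef_pos'])+[0,0,.033],M/" h.py; python3 -c "
from h import *
go([.345,.300,.05],-.5)"
```

```text
at [0.3448 0.2997 0.1358] yaw -0.38 tilt 0.52 t 6.0 grip -0.0001 F [-0.5 -0.1  0. ]
0 0.01 -0.01 4.29 0.1; 0 0.01 -0.01 4.29 0.1
```

Request:
step_arm --plan "0 0 0 0 0; 0 0 0 0 0; 0 0 0 0 0; 0 0 0 0 0; 0 0 0 0 0; 0 0 0 0 0"

```text
time_s: 6.6
eef_pos: [0.3434, 0.2986, 0.0979]
tcp_rot: [3.13, -0.01, -0.017]
contact_force: [-0.7, 0.0, 1.0]
grip_width: 0.0847
```

```bash
python3 -c "
from h import *
go([.345,.300,.05],-.5)"
```

```text
at [0.3434 0.2986 0.1309] yaw -0.38 tilt 0.91 t 6.6 grip 0.0847 F [-0.7  0.   1. ]
0 0.08 -0.07 4.05 0.1; 0 0.08 -0.07 4.05 0.1
```

Request:
step_arm --plan "0 0.08 0 4 0; 0 0.08 0 4 0; 0 0 0 2 0; 0 0 0 1 0; 0 0 0 0.4 0"

```text
time_s: 7.1
eef_pos: [0.3448, 0.2981, -0.018]
tcp_rot: [3.133, -0.01, -0.012]
contact_force: [-0.4, 0.2, -0.6]
grip_width: 0.0854
```

```bash
python3 -c "
from h import *
go([.345,.300,.014],-.5)"
```

```text
at [0.3448 0.2981 0.015 ] yaw -0.38 tilt 0.68 t 7.1 grip 0.0854 F [-0.4  0.2 -0.6]
0 0.02 -0.19 0.10 0.1
```

Request:
step_arm --plan "0.2 0 -0.2 0.1 0; 0.25 0 0 0 0; 0.3 0 0 0 0; 1 0 0 0 0; 1 0 0 0 0; 1 0 0 0 0" --force 30

```text
time_s: 7.7
eef_pos: [0.3463, 0.3015, -0.0157]
tcp_rot: [3.135, -0.01, -0.007]
contact_force: [0.1, -0.2, -2.7]
grip_width: 0.0613
```

Gripped at 61.3 mm. Now lift and turn.

Request:
step_arm --plan "1 0 0 -1 0; 1 0 0 -2.5 0; 1 0 0 -3.5 0; 1 0 0 -3.5 0; 1 0 0 0 0" --force 50

```text
time_s: 8.2
eef_pos: [0.346, 0.3015, 0.0951]
tcp_rot: [3.134, -0.01, -0.009]
contact_force: [0.8, 0.4, -2.5]
grip_width: 0.0607
```

```bash
python3 -c "
from h import *
go([.480,.304,.125],-94,close=1)"
```

```text
at [0.346  0.3015 0.1281] yaw -0.38 tilt 0.53 t 8.2 grip 0.0607 F [ 0.8  0.4 -2.5]
1 1.12 -0.03 0.03 7.8; 1 1.10 -0.18 0.03 7.8; 1 1.07 -0.33 0.03 7.8; 1 1.01 -0.47 0.03 7.8; 1 0.94 -0.60 0.03 7.8; 1 0.85 -0.72 0.03 7.8; 1 0.74 -0.83 0.03 7.8; 1 0.62 -0.93 0.03 7.8
1 0.49 -1.00 0.03 7.8; 1 0.35 -1.06 0.03 7.8; 1 0.20 -1.10 0.03 7.8; 1 0.05 -1.12 0.03 7.8
```

Request:
step_arm --plan "1 1.12 -0.03 0 7.8; 1 1.10 -0.18 0 7.8; 1 1.07 -0.33 0 7.8; 1 1.01 -0.47 0 7.8; 1 0.94 -0.60 0 7.8; 1 0.85 -0.72 0 7.8; 1 0.74 -0.83 0 7.8; 1 0.62 -0.93 0 7.8"

```text
time_s: 9.0
eef_pos: [0.4368, 0.3014, 0.0952]
tcp_rot: [2.642, -1.684, -0.002]
contact_force: [-0.2, 0.5, -1.9]
grip_width: 0.0609
```

Request:
step_arm --plan "1 0.49 -1.00 0 7.8; 1 0.35 -1.06 0 7.8; 1 0.20 -1.10 0 7.8; 1 0.05 -1.12 0 7.8; 1 0 0 0 0; 1 0 0 0 0"

```text
time_s: 9.6
eef_pos: [0.4826, 0.299, 0.0925]
tcp_rot: [2.062, -2.354, 0.001]
contact_force: [0.3, -0.7, -2.9]
grip_width: 0.0612
```

Run:
```python
from h import *
go([.486,.304,.110],-94,close=1)
p,M,y,s=pose()
for n in('top','scene'):
    im,d=cap(n,n[0]+'4'); W=cloud(n,d); show(comps(W,.11,.15,.39,.58,.22,.39,40))
    cv2.imwrite(f'pics/{n[0]}4z.png',cv2.resize(cv2.imread(f'pics/{n[0]}4.png')[(slice(210,340) if n=='top' else slice(150,280)),(slice(120,260) if n=='top' else slice(370,510))],None,fx=4,fy=4,interpolation=cv2.INTER_CUBIC))
```

```text
at [0.4826 0.299  0.1255] yaw -97.56 tilt 0.73 t 9.6 grip 0.0612 F [ 0.3 -0.7 -2.9]
1 -0.54 -0.27 1.55 -3.6
px [196.5 247.9] A 352 ctr [533.3 268.8] size [75.6 37. ] ang 25.5 z 134.1
px [175.2 297.1] A 281 ctr [419.8 316. ] size [45.3 43.5] ang 25.8 z 134.6
px [434.5 225.9] A 895 ctr [503.5 298.4] size [ 87.4 120. ] ang 89.3 z 133.6
```

View pics/t4z.png

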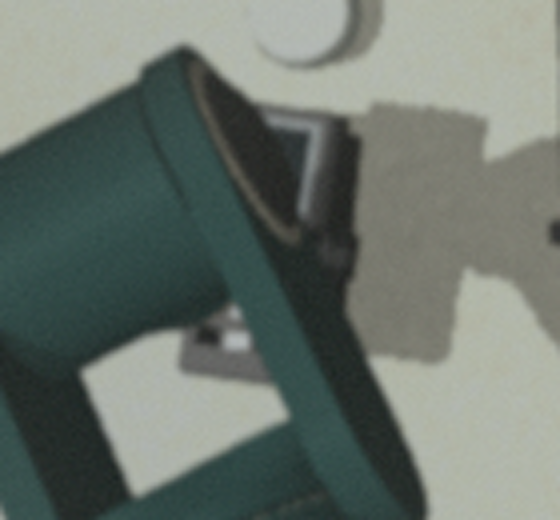

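View pics/s4z.png

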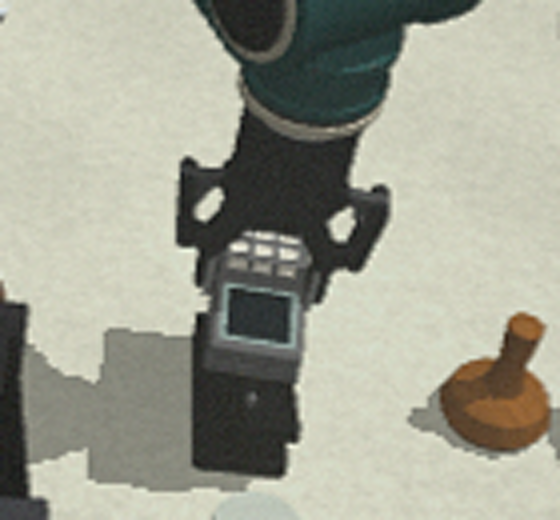

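Held level, with the screen end towards +x. I'll align yaw and bring it close above the dock.

```bash
python3 -c "
from h import *
go([.4878,.3036,.100],-94,close=1,n=2)"
```

```text
at [0.4825 0.2991 0.1257] yaw -97.58 tilt 0.71 t 9.7 grip 0.0609 F [-0.5  0.  -2.8]
1 -0.26 -0.23 1.29 -1.8; 1 -0.25 -0.24 1.29 -1.8
```

Request:
step_arm --plan "1 -0.26 -0.23 1.3 -1.8; 1 -0.25 -0.24 1.2 -1.8; 1 0 0 0 0; 1 0 0 0 0"

```text
time_s: 10.1
eef_pos: [0.4862, 0.3039, 0.068]
tcp_rot: [2.148, -2.277, 0.0]
contact_force: [0.8, -0.0, -1.6]
grip_width: 0.0611
```

Run:
```python
from h import *
go([.4878,.3036,.100],-94,close=1)
for n in('top','scene'):
    im,d=cap(n,n[0]+'5')
    sl=(slice(225,325),slice(140,250)) if n=='top' else (slice(190,275),slice(385,465))
    cv2.imwrite(f'pics/{n[0]}5z.png',cv2.convertScaleAbs(cv2.resize(cv2.imread(f'pics/{n[0]}5.png')[sl],None,fx=6,fy=6,interpolation=cv2.INTER_CUBIC),alpha=1.5))
```

```text
at [0.4862 0.3039 0.101 ] yaw -93.34 tilt 0.65 t 10.1 grip 0.0611 F [ 0.8 -0.  -1.6]
1 0.02 -0.17 0.10 0.7
```

View pics/t5z.png

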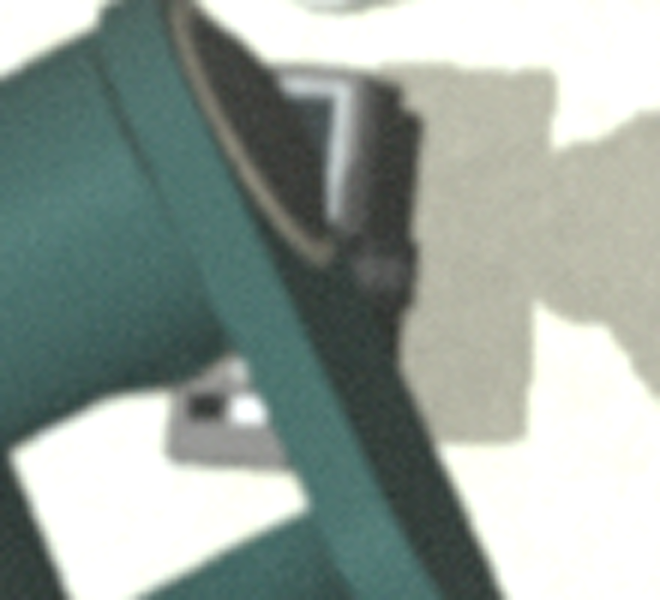

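View pics/s5z.png

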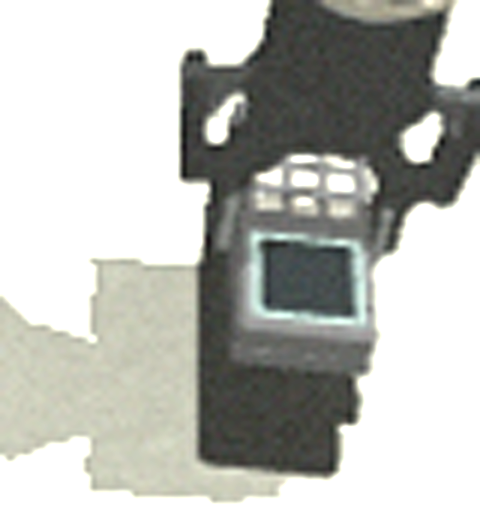

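The top crop shows the terminal's keypad-end left corner at (168, 458) and its screen-end edge at about (320, 68). The scene crop shows the front top corners at about (235, 328) and (372, 335).

Run:
```python
from h import *
z=.108
f=np.array([np.cos(np.radians(-3.4)),np.sin(np.radians(-3.4))]); l=np.array([-f[1],f[0]]); tcp=np.array([.4862,.3039])
def rel(q): return (np.array(q[:2])-tcp)@np.c_[f,l]*1000
for n,o,pts in(('top',(140,225),[(168,458),(172,400),(230,465),(320,66),(290,66)]),('scene',(385,190),[(235,328),(372,336),(232,362),(370,374)])):
    for i,p in enumerate(pts):
        zz=z if not(n=='scene' and i>1) else .084
        q=ray(n,o[0]+p[0]/6,o[1]+p[1]/6,zz); print(n,p,q.round(4),'rel along,left mm',rel(q).round(1))
```

```text
top (168, 458) [0.4145 0.3353 0.108 ] rel along,left mm [-73.4  27.1]
top (172, 400) [0.4357 0.3346 0.108 ] rel along,left mm [-52.3  27.6]
top (230, 465) [0.4122 0.3126 0.108 ] rel along,left mm [-74.3   4.3]
top (320, 66) [0.5593 0.2845 0.108 ] rel along,left mm [ 74.1 -15.1]
top (290, 66) [0.5592 0.2955 0.108 ] rel along,left mm [73.3 -4. ]
scene (235, 328) [0.5608 0.2681 0.108 ] rel along,left mm [ 76.6 -31.4]
scene (372, 336) [0.5613 0.3283 0.108 ] rel along,left mm [73.5 28.8]
scene (232, 362) [0.5595 0.2706 0.084 ] rel along,left mm [ 75.1 -28.8]
scene (370, 374) [0.5623 0.3319 0.084 ] rel along,left mm [74.3 32.5]
```

Request:
step_arm --plan "1 0 0 0.9 0.7; 1 0 0 0.8 0; 1 0 0 0 0" --force 30

```text
time_s: 10.5
eef_pos: [0.4862, 0.3038, 0.0509]
tcp_rot: [2.133, -2.294, 0.001]
contact_force: [0.2, 0.3, -2.0]
grip_width: 0.061
```

```bash
python3 -c "
from h import *
go([.4865,.3036,.079],-94,close=1)"
```

```text
at [0.4862 0.3038 0.0839] yaw -94.15 tilt 0.54 t 10.5 grip 0.061 F [ 0.2  0.3 -2. ]
1 0.02 -0.03 0.49 -0.2
```

Request:
step_arm --plan "1 0.02 -0.03 0.3 0; 1 0 0 0.1 0; 1 0 0 0 0" --force 20

```text
time_s: 10.8
eef_pos: [0.4865, 0.3035, 0.0464]
tcp_rot: [2.133, -2.293, 0.001]
contact_force: [0.5, 0.2, -2.6]
grip_width: 0.0611
```

Request:
step_arm --plan "1 0 0 0.2 0; 1 0 0 0.1 0"

```text
time_s: 11.0
eef_pos: [0.4866, 0.3035, 0.0435]
tcp_rot: [2.133, -2.294, 0.001]
contact_force: [-0.2, 0.3, -2.1]
grip_width: 0.061
```

Request:
step_arm --plan "1 0 0 0.2 0; 1 0 0 0.1 0"

```text
time_s: 11.2
eef_pos: [0.487, 0.3039, 0.0416]
tcp_rot: [2.134, -2.295, 0.002]
contact_force: [-5.6, -2.6, 8.6]
grip_width: 0.0606
```

Contact at about the expected height. Now the hinge move: lower with a light grip so the terminal tips about the dock's upper edge.

Request:
step_arm --plan "1 0 0.02 0.2 0; 1 0 0.02 0.2 0; 1 0 0.02 0.2 0"

```text
time_s: 11.5
eef_pos: [0.4872, 0.3044, 0.0388]
tcp_rot: [2.136, -2.297, 0.003]
contact_force: [-8.4, -4.0, 11.2]
grip_width: 0.061
```

Request:
step_arm --plan "1 0 0.02 0.2 0; 1 0 0.02 0.2 0; 1 0 0.02 0.2 0"

```text
time_s: 11.8
eef_pos: [0.4872, 0.3047, 0.0373]
tcp_rot: [2.137, -2.299, 0.005]
contact_force: [-11.5, -6.1, 20.7]
grip_width: 0.061
```

Run:
```python
from h import *
for n in('scene','top'):
    im,d=cap(n,n[0]+'6')
    sl=(slice(225,325),slice(140,250)) if n=='top' else (slice(190,275),slice(385,465))
    cv2.imwrite(f'pics/{n[0]}6z.png',cv2.convertScaleAbs(cv2.resize(cv2.imread(f'pics/{n[0]}6.png')[sl],None,fx=6,fy=6,interpolation=cv2.INTER_CUBIC),alpha=1.5))
    W=cloud(n,d); m=(abs(W[...,0]-.54)<.02)&(abs(W[...,1]-.3)<.028)&(W[...,2]>.05)&(W[...,2]<.12)
    P=W[m]
    if len(P)>20:
        A=np.c_[P[:,:2],np.ones(len(P))]
        for k in range(4):
            c=np.linalg.lstsq(A,P[:,2],rcond=None)[0]; r=P[:,2]-A@c; kk=abs(r)<2*r.std()+.0005; A=A[kk];P=P[kk]
        print(n,len(P),'slope x,y',c[:2].round(3),'z at .54,.3',c@[.54,.3,1])
```

```text
scene 211 slope x,y [ 0.034 -0.018] z at .54,.3 0.08369449038925923
top 129 slope x,y [0.075 0.011] z at .54,.3 0.08455726379284118
```

View pics/s6z.png

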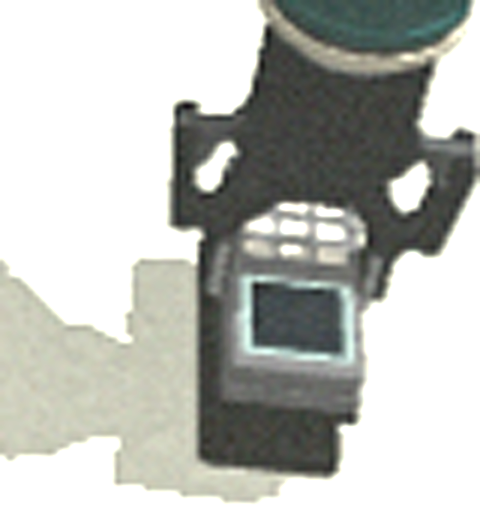

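The terminal tips only slightly (slope 0.05–0.07) and the pads resist. I'll shift back onto the target and open just enough to let it drop between the fingers as guides.

Request:
step_arm --plan "1 0.1 0.06 -0.1 0; 1 0 0 0 0"

```text
time_s: 12.1
eef_pos: [0.4869, 0.304, 0.0394]
tcp_rot: [2.138, -2.3, 0.005]
contact_force: [-1.4, -1.2, -0.4]
grip_width: 0.0608
```

```bash
python3 -c "
from h import *
go([.4865,.3036,.07],-94,close=1)"
```

```text
at [0.4869 0.304  0.0724] yaw -94.18 tilt 0.2 t 12.1 grip 0.0608 F [-1.4 -1.2 -0.4]
1 0.04 0.03 0.24 -0.2
```

Request:
step_arm --plan "1 0.04 0.03 0 0; 0.22 0 0 0 0; 0.22 0 0 0 0; 0.22 0 0 0 0"

```text
time_s: 12.5
eef_pos: [0.4867, 0.3037, 0.0391]
tcp_rot: [2.138, -2.3, 0.005]
contact_force: [0.6, 0.5, -0.3]
grip_width: 0.0666
```

```bash
cat >> h.py <<'E'
def term(tag):
  go([.4865,.3036,.07],-94)
  for n in('scene','top'):
    im,d=cap(n,n[0]+tag)
    sl=(slice(225,325),slice(140,250)) if n=='top' else (slice(190,275),slice(385,465))
    cv2.imwrite(f'pics/{n[0]}{tag}z.png',cv2.convertScaleAbs(cv2.resize(cv2.imread(f'pics/{n[0]}{tag}.png')[sl],None,fx=6,fy=6,interpolation=cv2.INTER_CUBIC),alpha=1.5))
    W=cloud(n,d); m=(abs(W[...,0]-.54)<.02)&(abs(W[...,1]-.3)<.028)&(W[...,2]>.05)&(W[...,2]<.12)
    P=W[m]
    if len(P)>20:
        A=np.c_[P[:,:2],np.ones(len(P))]
        for k in range(4):
            c=np.linalg.lstsq(A,P[:,2],rcond=None)[0]; r=P[:,2]-A@c; kk=abs(r)<2*r.std()+.0005; A=A[kk];P=P[kk]
        print(n,len(P),'slope x,y',c[:2].round(3),'z at .54,.3',c@[.54,.3,1])
E
python3 -c "
from h import *
term('7')"
```

```text
at [0.4867 0.3037 0.0721] yaw -94.18 tilt 0.2 t 12.5 grip 0.0666 F [ 0.6  0.5 -0.3]
0 0.01 0.02 0.21 -0.2
scene 301 slope x,y [-0.37   0.044] z at .54,.3 0.07692507288730477
top 108 slope x,y [ 0.065 -0.115] z at .54,.3 0.07830806206261512
```

View pics/s7z.png

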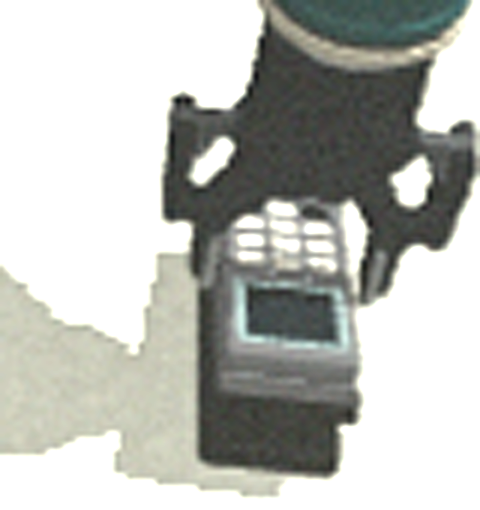

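View pics/t7z.png

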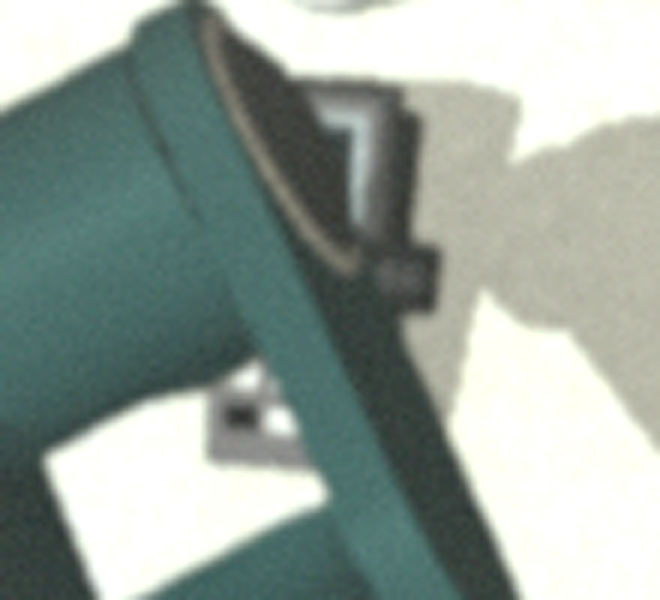

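Run:
```python
from h import *
d=np.load('pics/s7.npy'); W=cloud('scene',d)
for v in range(222,274,2): print(v,[tuple((W[v,u]*1000).round().astype(int).tolist()) for u in (427,433,439)])
```

```text
222 [(500, 276, 133), (499, 292, 133), (-9223372036854775808, -9223372036854775808, -9223372036854775808)]
224 [(500, 277, 126), (422, 314, 48), (422, 331, 50)]
226 [(440, 293, 56), (431, 313, 49), (433, 329, 52)]
228 [(450, 292, 59), (450, 309, 60), (447, 327, 58)]
230 [(459, 292, 59), (458, 308, 60), (457, 325, 61)]
232 [(469, 290, 62), (467, 307, 62), (462, 326, 58)]
234 [(477, 290, 63), (477, 306, 63), (476, 323, 64)]
236 [(490, 288, 68), (488, 305, 67), (486, 322, 65)]
238 [(506, 285, 76), (499, 303, 70), (499, 320, 71)]
240 [(516, 284, 79), (507, 302, 71), (509, 318, 73)]
242 [(528, 282, 83), (522, 300, 78), (521, 316, 78)]
244 [(533, 282, 81), (530, 299, 79), (525, 317, 75)]
246 [(545, 280, 86), (542, 297, 84), (536, 315, 79)]
248 [(548, 281, 81), (545, 298, 80), (549, 312, 85)]
250 [(552, 281, 78), (548, 298, 75), (553, 313, 81)]
252 [(555, 282, 73), (555, 298, 74), (555, 314, 75)]
254 [(556, 283, 66), (554, 299, 65), (552, 316, 64)]
256 [(555, 284, 57), (559, 299, 62), (556, 316, 60)]
258 [(560, 285, 54), (556, 302, 50), (562, 316, 59)]
260 [(547, 289, 31), (548, 306, 33), (548, 322, 35)]
262 [(545, 291, 19), (548, 307, 24), (551, 322, 29)]
264 [(546, 292, 13), (551, 307, 20), (550, 324, 20)]
266 [(548, 293, 6), (547, 310, 7), (552, 325, 13)]
268 [(549, 294, -2), (549, 311, 0), (552, 327, 4)]
270 [(557, 294, 0), (555, 311, -2), (555, 327, 0)]
272 [(563, 293, -2), (565, 309, 2), (563, 326, 0)]<stdin>:3: RuntimeWarning: invalid value encountered in cast
```

The face runs from z=49 mm at x=0.422 to about 84 mm at x=0.545. Seated, it should read 49 and 82, so it looks seated. Withdrawing upwards to check.

Request:
step_arm --plan "0.1 0 0 0 0; 0.1 0 0 -0.5 0; 0.1 0 0 -1.5 0; 0.1 0 0 -3 0; 0.1 0 0 -4 0; 0.1 0 4 -4 0; 0.1 0 5 -2 0; 0.1 0 5 0 0"

```text
time_s: 13.4
eef_pos: [0.3551, 0.313, 0.1932]
tcp_rot: [2.133, -2.306, 0.004]
contact_force: [-0.4, 0.6, -0.1]
grip_width: 0.077
```

Run:
```python
from h import *
go([.35,-.2,.3])
for n in('scene','top'):
    im,d=cap(n,n[0]+'8')
    sl=(slice(225,325),slice(140,250)) if n=='top' else (slice(190,275),slice(385,465))
    cv2.imwrite(f'pics/{n[0]}8z.png',cv2.convertScaleAbs(cv2.resize(cv2.imread(f'pics/{n[0]}8.png')[sl],None,fx=6,fy=6,interpolation=cv2.INTER_CUBIC),alpha=1.5))
    W=cloud(n,d); m=(abs(W[...,0]-.485)<.055)&(abs(W[...,1]-.302)<.024)&(W[...,2]>.04)&(W[...,2]<.1)
    P=W[m];A=np.c_[P[:,:2]-[.4823,.3039],np.ones(len(P))]
    for k in range(4):
            c=np.linalg.lstsq(A,P[:,2],rcond=None)[0]; r=P[:,2]-A@c; kk=abs(r)<2*r.std()+.0005; A=A[kk];P=P[kk]
    print(n,len(P),'slope x,y',c[:2].round(3),'ang',np.arctan(np.hypot(*c[:2])),'z at .4823 (exp .0652)',c[2])
    zz=c[0]*(W[...,0]-.4823)+c[1]*(W[...,1]-.3039)+c[2]
    mm=((abs(W[...,2]-zz)<.005)&(abs(W[...,0]-.485)<.1)&(abs(W[...,1]-.3)<.06)).astype(np.uint8)
    nn,l,st,ce=cv2.connectedComponentsWithStats(mm); i=1+st[1:,4].argmax(); print(cv2.minAreaRect((W[l==i][:,:2]*1000).astype(np.float32)))
```

```text
at [0.3551 0.313  0.2262] yaw -94.46 tilt 0.15 t 13.4 grip 0.077 F [-0.4  0.6 -0.1]
0 4.65 -0.32 -0.67 0.0; 0 4.65 -0.32 -0.67 0.0; 0 4.65 -0.32 -0.67 0.0; 0 4.65 -0.32 -0.67 0.0; 0 4.65 -0.32 -0.67 0.0; 0 4.65 -0.32 -0.67 0.0; 0 4.65 -0.32 -0.67 0.0; 0 4.65 -0.32 -0.67 0.0
0 4.65 -0.32 -0.67 0.0; 0 4.65 -0.32 -0.67 0.0; 0 4.65 -0.32 -0.67 0.0
scene 338 slope x,y [ 0.264 -0.025] ang 0.25886432277786986 z at .4823 (exp .0652) 0.06628163028212054
((481.457763671875, 304.34466552734375), (62.15631103515625, 151.2389678955078), 84.98371887207031)
top 964 slope x,y [ 0.267 -0.016] ang 0.2609200049017163 z at .4823 (exp .0652) 0.06660820110001886
((481.514404296875, 302.3459777832031), (62.73524856567383, 145.36087036132812), 85.52855682373047)
```

View pics/s8z.png

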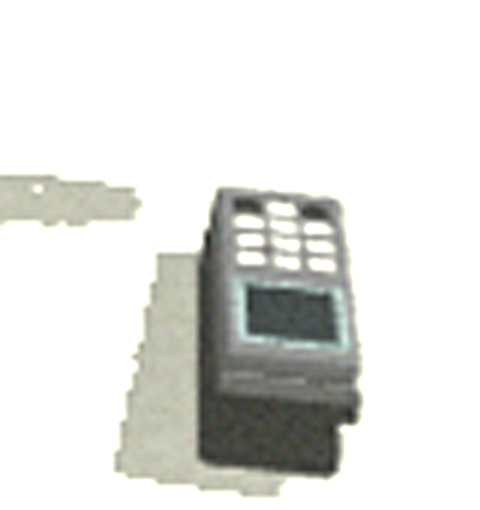

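View pics/t8z.png

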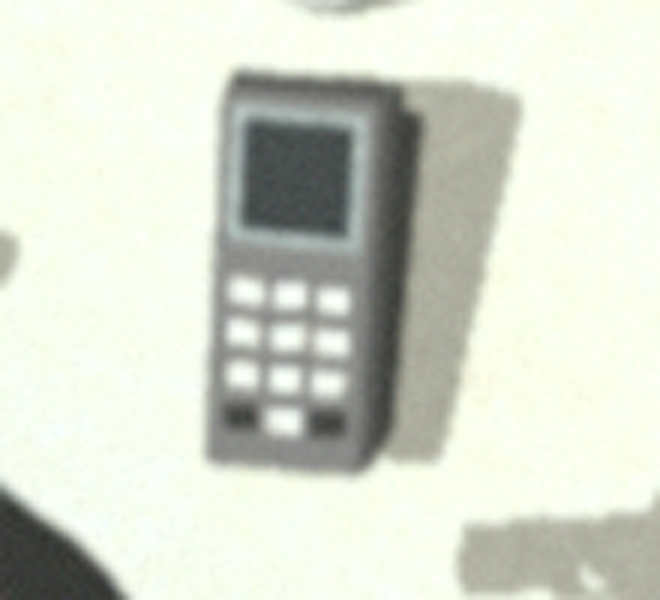

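The terminal is on the dock: slope 0.26, face centre about (0.4815, 0.3035) against an expected (0.4823, 0.3039), and height within 1 mm. It looks seated over both pegs.

Now the cups. I'll measure the bars and the bay frame.

```bash
cat >> h.py <<'E'
def bars(W):
    show(comps(W,.056,.075,.28,.66,-.45,-.19,60))
E
python3 - <<'E'
from h import *
d=np.load('pics/t8.npy'); W=cloud('top',d); bars(W)
# bay floor points
m=(W[...,0]>.49)&(W[...,0]<.65)&(abs(W[...,1]+.017)<.17)&(W[...,2]>.006)&(W[...,2]<.024)
n,l,s,c=cv2.connectedComponentsWithStats(m.astype(np.uint8)); i=1+s[1:,4].argmax(); print(cv2.minAreaRect((W[l==i][:,:2]*1000).astype(np.float32)),s[i])
for v0 in (120,200,260,330,380):pass
# back wall and front wall edges vs y
for u in (270,300,330,360,390):
    z=W[195:280,u,2]; x=W[195:280,u,0]; y=np.nanmean(W[230:250,u,1])
    fl=(z<.024)&(z>.005)&(x>.51-.0); 
    print(u,round(float(y),3),'floor x range', np.round([x[fl&(x<.60)].min()],4), [ (round(float(a),3),round(float(b),3)) for a,b in zip(x[10:25],z[10:25]) if b>.03])
E
```

```text
px [442.6 221. ] A 119 ctr [ 605.4 -281.9] size [49.5 13.4] ang 7.6 z 65.2
px [508.  228.3] A 62 ctr [ 593.9 -436.7] size [63.4 18.3] ang 6.6 z 67.0
px [442.8 247.4] A 127 ctr [ 544.5 -282.4] size [48.8 13.2] ang 4.4 z 65.3
px [443.9 274.7] A 122 ctr [ 481.9 -284.5] size [48.6 13.4] ang 4.1 z 65.7
px [450.5 300.5] A 130 ctr [ 422.5 -299. ] size [12.6 48.1] ang 89.9 z 65.5
px [453.  328.7] A 127 ctr [ 357.8 -304.8] size [50.3 13.1] ang 2.9 z 66.1
((566.89794921875, -17.869232177734375), (114.66101837158203, 308.2295837402344), 3.1238491535186768) [ 264  212  130   52 6097]
270 0.122 floor x range [0.5112] [(0.619, 0.056), (0.617, 0.054), (0.616, 0.04)]
300 0.05 floor x range [0.5122] [(0.623, 0.057), (0.62, 0.057), (0.62, 0.038)]
330 -0.022 floor x range [0.5108] [(0.627, 0.051), (0.624, 0.056), (0.624, 0.035)]
360 -0.094 floor x range [0.5143] [(0.642, 0.049), (0.64, 0.05), (0.637, 0.052), (0.636, 0.046), (0.633, 0.046), (0.629, 0.057), (0.628, 0.05), (0.628, 0.032)]
390 -0.166 floor x range [0.5176] [(0.633, 0.055), (0.631, 0.053)]
```

```bash
python3 -c "
from h import *
go([.482,-.2845,.13],-85.5,close=0.5)"
```

```text
at [0.3522 0.3134 0.2253] yaw -94.25 tilt 0.12 t 13.5 grip 0.077 F [1.2 0.3 0.6]
0.5 4.51 -1.34 0.73 -0.7; 0.5 4.53 -1.28 0.73 -0.7; 0.5 4.54 -1.23 0.73 -0.7; 0.5 4.56 -1.18 0.73 -0.7; 0.5 4.57 -1.12 0.73 -0.7; 0.5 4.58 -1.07 0.73 -0.7; 0.5 4.60 -1.02 0.73 -0.7; 0.5 4.61 -0.96 0.73 -0.7
0.5 4.62 -0.91 0.73 -0.7; 0.5 4.63 -0.85 0.73 -0.7; 0.5 4.64 -0.80 0.73 -0.7; 0.5 4.65 -0.74 0.73 -0.7; 0.5 4.66 -0.69 0.73 -0.7
```

Request:
step_arm --plan "0.5 4.51 -1.34 0 -0.7; 0.5 4.53 -1.28 0 -0.7; 0.5 4.54 -1.23 0 -0.7; 0.5 4.56 -1.18 0 -0.7; 0.5 4.57 -1.12 0.7 -0.7; 0.5 4.58 -1.07 0.7 -0.7; 0.5 4.60 -1.02 0.7 -0.7; 0.5 4.61 -0.96 0.7 -0.7"

```text
time_s: 14.3
eef_pos: [0.4359, -0.063, 0.1754]
tcp_rot: [-2.258, 2.168, -0.017]
contact_force: [1.8, 0.7, 1.4]
grip_width: 0.0425
```

```bash
python3 -c "
from h import *
go([.482,-.2845,.13],-85.5,close=0.5)"
```

```text
at [ 0.4359 -0.063   0.2084] yaw -87.68 tilt 0.88 t 14.3 grip 0.0425 F [1.8 0.7 1.4]
0.5 4.46 -0.74 1.57 -0.4; 0.5 4.47 -0.71 1.57 -0.4; 0.5 4.47 -0.67 1.57 -0.4; 0.5 4.48 -0.64 1.57 -0.4; 0.5 4.48 -0.61 1.57 -0.4
```

Request:
step_arm --plan "0.5 4.4 -0.74 1.5 -0.4; 0.5 4.4 -0.71 1.5 -0.4; 0.5 4.4 -0.67 1.5 -0.4; 0.5 4.4 -0.64 1.5 -0.4; 0.5 3.5 -0.61 1 -0.4; 0.5 0 0 0 0"

```text
time_s: 14.9
eef_pos: [0.4827, -0.2887, 0.1094]
tcp_rot: [-2.289, 2.133, -0.026]
contact_force: [-0.4, -0.4, 0.4]
grip_width: 0.0426
```

```bash
python3 -c "
from h import *
go([.482,-.2845,.085],-85.5,close=0.5)"
```

```text
at [ 0.4827 -0.2887  0.1424] yaw -85.94 tilt 1.2 t 14.9 grip 0.0426 F [-0.4 -0.4  0.4]
0.5 -0.21 0.02 2.87 -0.2; 0.5 -0.21 0.02 2.87 -0.2
```

Request:
step_arm --plan "0.5 -0.3 0.02 2.8 -0.2; 0.5 -0.2 0.02 2.8 -0.2; 0.5 0 0 1.2 0; 0.5 0 0 0.5 0; 0.5 0 0 0 0"

```text
time_s: 15.4
eef_pos: [0.4847, -0.2856, 0.0392]
tcp_rot: [-2.294, 2.127, -0.032]
contact_force: [0.2, -0.6, 0.3]
grip_width: 0.0425
```

```bash
python3 -c "
from h import *
go([.482,-.2845,.056],-85.5,close=0.5)"
```

```text
at [ 0.4847 -0.2856  0.0722] yaw -85.66 tilt 1.4 t 15.4 grip 0.0425 F [ 0.2 -0.6  0.3]
0.5 -0.13 0.27 1.62 -0.2
```

Request:
step_arm --plan "0.5 -0.1 0.25 1 0; 0.5 0 0 0.6 0; 0.5 0 0 0 0" --force 60

```text
time_s: 15.7
eef_pos: [0.4836, -0.2852, 0.0249]
tcp_rot: [-2.294, 2.126, -0.038]
contact_force: [-0.6, -0.3, 0.4]
grip_width: 0.0429
```

```bash
python3 -c "
from h import *
go([.482,-.2845,.056],-85.5,close=0.5)"
```

```text
at [ 0.4836 -0.2852  0.0579] yaw -85.64 tilt 1.6 t 15.7 grip 0.0429 F [-0.6 -0.3  0.4]
0.5 -0.08 0.15 0.19 -0.1
```

Now close.

Request:
step_arm --plan "0.8 0 0.1 0.1 0; 1 0 0 0 0; 1 0 0 0 0; 1 0 0 0 0"

```text
time_s: 16.1
eef_pos: [0.4829, -0.2855, 0.0247]
tcp_rot: [-2.294, 2.125, -0.039]
contact_force: [-0.3, 0.5, -2.2]
grip_width: 0.011
```

Request:
step_arm --plan "1 0 0 -1 0; 1 0 0 -2 0; 1 0 0 -3 0; 1 0 0 -4 0; 1 0 0 -2 0; 1 0 0 0 0"

```text
time_s: 16.7
eef_pos: [0.4781, -0.2839, 0.1502]
tcp_rot: [-2.295, 2.126, -0.034]
contact_force: [0.6, 0.2, -3.3]
grip_width: 0.0109
```

```bash
python3 -c "
from h import *
go([.5605,.102,.175],3.1,close=1)"
```

```text
at [ 0.4781 -0.2839  0.1832] yaw -85.64 tilt 1.46 t 16.7 grip 0.0109 F [ 0.6  0.2 -3.3]
1 -3.44 -1.01 0.07 -8.1; 1 -3.26 -1.49 0.07 -8.1; 1 -3.02 -1.93 0.07 -8.1; 1 -2.72 -2.34 0.07 -8.1; 1 -2.37 -2.69 0.07 -8.1; 1 -1.97 -3.00 0.07 -8.1; 1 -1.53 -3.25 0.07 -8.1; 1 -1.06 -3.43 0.07 -8.1
1 -0.56 -3.54 0.07 -8.1; 1 -0.06 -3.59 0.07 -8.1; 1 0.44 -3.56 0.07 -8.1
```

Request:
step_arm --plan "1 -3.44 -1.01 0 -8.1; 1 -3.26 -1.49 0 -8.1; 1 -3.02 -1.93 0 -8.1; 1 -2.72 -2.34 0 -8.1; 1 -2.37 -2.69 0 -8.1; 1 -1.97 -3.00 0 -8.1; 1 -1.53 -3.25 0 -8.1; 1 -1.06 -3.43 0 -8.1"

```text
time_s: 17.5
eef_pos: [0.5314, 0.0047, 0.1419]
tcp_rot: [3.097, -0.513, 0.029]
contact_force: [0.4, -1.2, -3.9]
grip_width: 0.0111
```

Request:
step_arm --plan "1 -0.56 -3.54 0 -8.1; 1 -0.06 -3.5 0 -8.1; 1 0.44 -3 0 -8.1; 1 0 0 0 0"

```text
time_s: 17.9
eef_pos: [0.547, 0.1122, 0.1362]
tcp_rot: [3.13, 0.192, 0.018]
contact_force: [-0.4, -0.8, -3.9]
grip_width: 0.0112
```

```bash
python3 -c "
from h import *
go([.5605,.102,.15],3.1,close=1)"
```

```text
at [0.547  0.1122 0.1692] yaw 7.04 tilt 0.74 t 17.9 grip 0.0112 F [-0.4 -0.8 -3.9]
1 1.22 1.18 1.92 3.9
```

Request:
step_arm --plan "1 1.2 1.1 0 3.5; 1 0 0 0 0; 1 0 0 0 0"

```text
time_s: 18.2
eef_pos: [0.5589, 0.103, 0.1329]
tcp_rot: [3.134, 0.095, 0.011]
contact_force: [0.2, 0.0, -3.6]
grip_width: 0.0111
```

```bash
python3 -c "
from h import *
go([.5605,.102,.068],3.1,close=1,n=3)"
```

```text
at [0.5589 0.103  0.1659] yaw 3.46 tilt 0.53 t 18.2 grip 0.0111 F [ 0.2  0.  -3.6]
1 0.05 0.04 3.26 0.1; 1 0.05 0.04 3.26 0.1; 1 0.05 0.04 3.26 0.1
```

Request:
step_arm --plan "1 0.1 0.05 3 0; 1 0.05 0 3 0; 1 0 0 2 0; 1 0 0 1 0; 1 0 0 0 0"

```text
time_s: 18.7
eef_pos: [0.5594, 0.1004, 0.0393]
tcp_rot: [3.134, 0.093, 0.011]
contact_force: [-0.1, 0.3, -2.9]
grip_width: 0.0109
```

```bash
python3 -c "
from h import *
go([.5605,.102,.068],3.1,close=1,n=1)"
```

```text
at [0.5594 0.1004 0.0723] yaw 3.39 tilt 0.52 t 18.7 grip 0.0109 F [-0.1  0.3 -2.9]
1 0.12 -0.15 0.43 0.3
```

Request:
step_arm --plan "1 0.1 -0.15 0.3 0; 1 0 0 0.1 0; 1 0 0 0.1 0"

```text
time_s: 19.0
eef_pos: [0.5614, 0.1021, 0.0365]
tcp_rot: [3.135, 0.093, 0.015]
contact_force: [-0.4, -0.8, -2.7]
grip_width: 0.0112
```

Request:
step_arm --plan "1 0 0 0.15 0; 1 0 0 0.1 0"

```text
time_s: 19.2
eef_pos: [0.5621, 0.1022, 0.0353]
tcp_rot: [3.135, 0.093, 0.019]
contact_force: [-1.3, -0.4, 2.7]
grip_width: 0.0109
```

Request:
step_arm --plan "0.6 0 0 0 0; 0.6 0 0 0 0; 0.55 0 0 -0.5 0; 0.55 0 0 -2 0; 0.5 0 0 -4 0; 0.5 0 0 -3 0; 0.5 0 0 0 0"

```text
time_s: 19.9
eef_pos: [0.5611, 0.1027, 0.1359]
tcp_rot: [3.135, 0.093, 0.021]
contact_force: [-0.3, -0.4, -0.6]
grip_width: 0.0426
```

```bash
python3 -c "
from h import *
go([.5445,-.2825,.14],-85.5,close=0.5)
im,d=cap('top','t9'); W=cloud('top',d); bars(W); print('bay');show(comps(W,.066,.09,.515,.64,-.165,.15,20))"
```

```text
at [0.5611 0.1027 0.1689] yaw 3.39 tilt 0.81 t 19.9 grip 0.0426 F [-0.3 -0.4 -0.6]
0.5 -0.36 3.49 0.26 8.1; 0.5 0.14 3.50 0.26 8.1; 0.5 0.63 3.45 0.26 8.1; 0.5 1.11 3.33 0.26 8.1; 0.5 1.56 3.14 0.26 8.1; 0.5 1.99 2.89 0.26 8.1; 0.5 2.37 2.58 0.26 8.1; 0.5 2.71 2.22 0.26 8.1
0.5 3.00 1.82 0.26 8.1; 0.5 3.22 1.38 0.26 8.1; 0.5 3.39 0.91 0.26 8.1
px [453.4 226.2] A 127 ctr [ 593.6 -306.5] size [48.7 13.2] ang 0.9 z 66.2
px [443.4 248. ] A 129 ctr [ 543.4 -283.1] size [13.9 47.3] ang 88.1 z 65.4
px [450.4 300.4] A 132 ctr [ 422.6 -299.3] size [48.  12.7] ang 2.3 z 65.7
px [453.  328.9] A 128 ctr [ 358.  -305.3] size [50.1 13.3] ang 4.9 z 65.6
bay
```

View pics/t9.png

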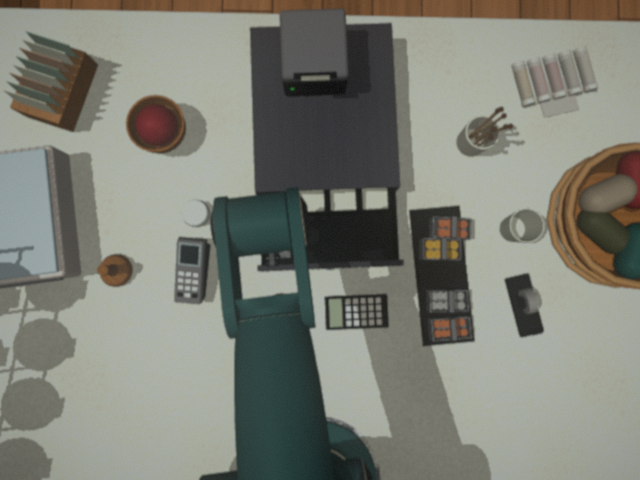

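The top view shows the first cup in the bay behind the wrist. The far copper cup has been knocked to pixel (453, 227), about (0.594, −0.307), and is still flat on the mat. I'll take that one next.

```bash
python3 -c "
from h import *
go([.594,-.3065,.15],-88,close=0.5,n=11)"
```

```text
at [0.5606 0.1027 0.1671] yaw 3.39 tilt 0.72 t 19.95 grip 0.0423 F [-0.5  0.2 -0.6]
0.5 0.08 3.73 0.16 8.3; 0.5 0.62 3.68 0.16 8.3; 0.5 1.15 3.55 0.16 8.3; 0.5 1.65 3.35 0.16 8.3; 0.5 2.11 3.08 0.16 8.3; 0.5 2.54 2.74 0.16 8.3; 0.5 2.91 2.34 0.16 8.3; 0.5 3.21 1.90 0.16 8.3
0.5 3.45 1.41 0.16 8.3; 0.5 3.62 0.90 0.16 8.3; 0.5 3.71 0.37 0.16 8.3
```

Request:
step_arm --plan "0.5 0.08 3.73 0 8.3; 0.5 0.62 3.68 0 8.3; 0.5 1.15 3.55 0 8.3; 0.5 1.65 3.35 0 8.3; 0.5 2.11 3.08 0 8.3; 0.5 2.54 2.74 0 8.3; 0.5 2.91 2.34 0 8.3; 0.5 3.21 1.90 0 8.3"

```text
time_s: 20.75
eef_pos: [0.5789, -0.2018, 0.1294]
tcp_rot: [-2.65, 1.685, -0.01]
contact_force: [0.2, -0.9, -0.0]
grip_width: 0.0426
```

Request:
step_arm --plan "0.5 3.45 1.41 0 8.3; 0.5 3.62 0.90 0 8; 0.5 3 0.37 0 6; 0.5 0 0 0 0; 0.5 0 0 0 0"

```text
time_s: 21.25
eef_pos: [0.5803, -0.3148, 0.1236]
tcp_rot: [-2.248, 2.195, 0.0]
contact_force: [-0.2, 1.0, 0.8]
grip_width: 0.0429
```

```bash
python3 -c "
from h import *
go([.594,-.3065,.057],-88,close=0.5,n=3)"
```

```text
at [ 0.5803 -0.3148  0.1566] yaw -88.63 tilt 0.01 t 21.25 grip 0.0429 F [-0.2  1.   0.8]
0.5 -0.26 -0.46 3.32 -0.2; 0.5 -0.26 -0.47 3.32 -0.2; 0.5 -0.26 -0.47 3.32 -0.2
```

Request:
step_arm --plan "0.5 -0.4 -0.7 1.5 0; 0.5 -0.4 -0.7 2.5 0; 0.5 0 0 2 0; 0.5 0 0 1 0; 0.5 0 0 0 0"

```text
time_s: 21.75
eef_pos: [0.5955, -0.3002, 0.0466]
tcp_rot: [-2.257, 2.185, 0.004]
contact_force: [-0.3, -0.4, -0.0]
grip_width: 0.043
```

```bash
python3 -c "
from h import *
go([.594,-.3065,.057],-88,close=0.5,n=1)"
```

```text
at [ 0.5955 -0.3002  0.0796] yaw -88.14 tilt 0.15 t 21.75 grip 0.043 F [-0.3 -0.4 -0. ]
0.5 0.62 0.17 2.26 -0.1
```

Request:
step_arm --plan "0.5 0.6 0.15 1.2 0; 0.5 0 0 0.7 0; 0.5 0 0 0.2 0; 0.5 0 0 0 0"

```text
time_s: 22.15
eef_pos: [0.5948, -0.3062, 0.0253]
tcp_rot: [-2.258, 2.183, 0.001]
contact_force: [0.7, 0.5, 0.6]
grip_width: 0.0426
```

```bash
python3 -c "
from h import *
go([.594,-.3065,.057],-88,close=0.5,n=1)"
```

```text
at [ 0.5948 -0.3062  0.0583] yaw -88.05 tilt 0.07 t 22.15 grip 0.0426 F [0.7 0.5 0.6]
0.5 0.03 0.08 0.13 -0.1
```

Request:
step_arm --plan "0.8 0 0.05 0.1 0; 1 0 0 0 0; 1 0 0 0 0; 1 0 0 0 0; 1 0 0 -1 0; 1 0 0 -2 0; 1 0 0 -3 0; 1 0 0 -4 0"

```text
time_s: 22.95
eef_pos: [0.5921, -0.3051, 0.1232]
tcp_rot: [2.258, -2.183, -0.014]
contact_force: [-0.7, 0.3, -3.7]
grip_width: 0.0109
```

Request:
step_arm --plan "1 0 0 -2 0; 1 0 0 0 0; 1 0 0 0 0"

```text
time_s: 23.25
eef_pos: [0.5937, -0.306, 0.1514]
tcp_rot: [-2.258, 2.183, 0.001]
contact_force: [0.2, -0.8, -2.8]
grip_width: 0.0109
```

```bash
python3 -c "
from h import *
go([.5638,.0421,.18],3.1,close=1,n=11)"
```

```text
at [ 0.5937 -0.306   0.1844] yaw -88.07 tilt 0.08 t 23.25 grip 0.0109 F [ 0.2 -0.8 -2.8]
1 -3.17 0.16 0.04 -8.3; 1 -3.16 -0.29 0.04 -8.3; 1 -3.09 -0.75 0.04 -8.3; 1 -2.95 -1.18 0.04 -8.3; 1 -2.75 -1.60 0.04 -8.3; 1 -2.49 -1.98 0.04 -8.3; 1 -2.18 -2.31 0.04 -8.3; 1 -1.82 -2.60 0.04 -8.3
1 -1.43 -2.84 0.04 -8.3; 1 -1.00 -3.01 0.04 -8.3; 1 -0.56 -3.13 0.04 -8.3
```

Request:
step_arm --plan "1 -3.17 0.16 0 -8.3; 1 -3.16 -0.29 0 -8.3; 1 -3.09 -0.75 0 -8.3; 1 -2.95 -1.18 0 -8.3; 1 -2.75 -1.60 0 -8.3; 1 -2.49 -1.98 0 -8.3; 1 -2.18 -2.31 0 -8.3; 1 -1.82 -2.60 0 -8.3"

```text
time_s: 24.05
eef_pos: [0.5623, -0.0465, 0.1382]
tcp_rot: [-3.092, 0.537, 0.025]
contact_force: [0.4, 0.1, -2.7]
grip_width: 0.0108
```

Request:
step_arm --plan "1 -1.43 -2.84 0 -8; 1 -1.00 -2.5 0 -7; 1 -0.5 -2 0 -5; 1 0 0 0 0; 1 0 0 0 0"

```text
time_s: 24.55
eef_pos: [0.5454, 0.0384, 0.1308]
tcp_rot: [-3.135, -0.044, 0.04]
contact_force: [0.3, -0.7, -2.5]
grip_width: 0.0107
```

```bash
python3 -c "
from h import *
go([.5638,.0421,.078],3.1,close=1,n=1)"
```

```text
at [0.5454 0.0384 0.1638] yaw 1.63 tilt 1.5 t 24.55 grip 0.0107 F [ 0.3 -0.7 -2.5]
1 1.85 -0.32 8.58 -1.5
```

Request:
step_arm --plan "1 0.9 -0.15 0 -0.8; 1 0.9 -0.15 0 -0.7; 1 0 0 0 0; 1 0 0 0 0"

```text
time_s: 24.95
eef_pos: [0.5652, 0.0402, 0.1285]
tcp_rot: [-3.134, -0.081, 0.043]
contact_force: [-0.1, 0.1, -3.0]
grip_width: 0.0108
```

```bash
python3 -c "
from h import *
go([.5638,.0421,.075],3.1,close=1,n=1)"
```

```text
at [0.5652 0.0402 0.1615] yaw 2.96 tilt 1.61 t 24.95 grip 0.0108 F [-0.1  0.1 -3. ]
1 -0.13 -0.19 8.65 -0.1
```

Request:
step_arm --plan "1 -0.1 -0.1 3 0; 1 -0.1 -0.1 3 0; 1 0 0 1.8 0; 1 0 0 0.7 0; 1 0 0 0 0"

```text
time_s: 25.45
eef_pos: [0.5616, 0.0412, 0.0419]
tcp_rot: [-3.134, -0.076, 0.04]
contact_force: [0.1, 0.2, -2.4]
grip_width: 0.0112
```

```bash
python3 -c "
from h import *
go([.5638,.0421,.069],3.1,close=1,n=1)"
```

```text
at [0.5616 0.0412 0.0749] yaw 2.76 tilt 1.5 t 25.45 grip 0.0112 F [ 0.1  0.2 -2.4]
1 0.22 -0.08 0.59 -0.3
```

Request:
step_arm --plan "1 0.2 -0.1 0.4 0; 1 0 0 0.2 0; 1 0 0 0.1 0; 1 0 0 0 0"

```text
time_s: 25.85
eef_pos: [0.5652, 0.0422, 0.0375]
tcp_rot: [-3.134, -0.075, 0.034]
contact_force: [0.6, 0.4, -2.7]
grip_width: 0.011
```

Request:
step_arm --plan "1 0 0 0.1 0; 1 0 0 0.1 0"

```text
time_s: 26.05
eef_pos: [0.5656, 0.0422, 0.0363]
tcp_rot: [-3.134, -0.075, 0.032]
contact_force: [-0.5, -0.3, -2.7]
grip_width: 0.011
```

Request:
step_arm --plan "1 0 0 0.15 0; 1 0 0 0.1 0"

```text
time_s: 26.25
eef_pos: [0.5668, 0.0424, 0.0356]
tcp_rot: [-3.134, -0.075, 0.026]
contact_force: [-1.9, 0.2, 6.0]
grip_width: 0.0109
```

Request:
step_arm --plan "0.6 0 0 0 0; 0.6 0 0 0 0; 0.55 0 0 -0.5 0; 0.55 0 0 -2 0; 0.5 0 0 -4 0; 0.5 0 0 -3 0; 0.5 0 0 0 0"

```text
time_s: 26.95
eef_pos: [0.568, 0.0418, 0.1348]
tcp_rot: [-3.134, -0.075, 0.028]
contact_force: [-0.2, -0.3, 0.6]
grip_width: 0.0425
```

```bash
python3 -c "
from h import *
im,d=cap('top','t10'); W=cloud('top',d); bars(W); print('bay');show(comps(W,.066,.09,.515,.64,-.165,.15,20))
im,d=cap('scene','s10'); W=cloud('scene',d); show(comps(W,.066,.09,.515,.64,-.165,.15,20))
go([.5434,-.283,.15],-88,close=0.5,n=11)"
```

```text
px [443.5 248.5] A 129 ctr [ 542.  -283.2] size [13.1 48.9] ang 88.3 z 65.6
px [450.5 300.3] A 128 ctr [ 422.6 -299.5] size [48.  12.5] ang 1.1 z 65.6
px [453.  328.9] A 128 ctr [ 357.8 -304.9] size [50.  12.6] ang 3.5 z 65.7
bay
px [267.7 232.7] A 22 ctr [ 517.2 -156.2] size [16.5  4.3] ang 90.0 z 75.5
px [374.7 256.1] A 79 ctr [574.9 139.7] size [117.5   5.6] ang 2.9 z 72.5
px [338.6 251.2] A 97 ctr [570.5  42.3] size [18.1 46.8] ang 4.4 z 73.9
px [360.2 251.4] A 105 ctr [565.8 100.3] size [16.2 48.8] ang 7.2 z 74.2
at [0.5668 0.0418 0.1641] yaw 2.74 tilt 1.31 t 27.05 grip 0.0426 F [ 0.1  0.4 -0. ]
0.5 -0.35 2.94 0.13 8.2; 0.5 0.07 2.96 0.13 8.2; 0.5 0.50 2.92 0.13 8.2; 0.5 0.91 2.82 0.13 8.2; 0.5 1.30 2.66 0.13 8.2; 0.5 1.67 2.44 0.13 8.2; 0.5 2.00 2.18 0.13 8.2; 0.5 2.30 1.87 0.13 8.2
0.5 2.54 1.52 0.13 8.2; 0.5 2.73 1.14 0.13 8.2; 0.5 2.87 0.73 0.13 8.2
```

View pics/t10.png

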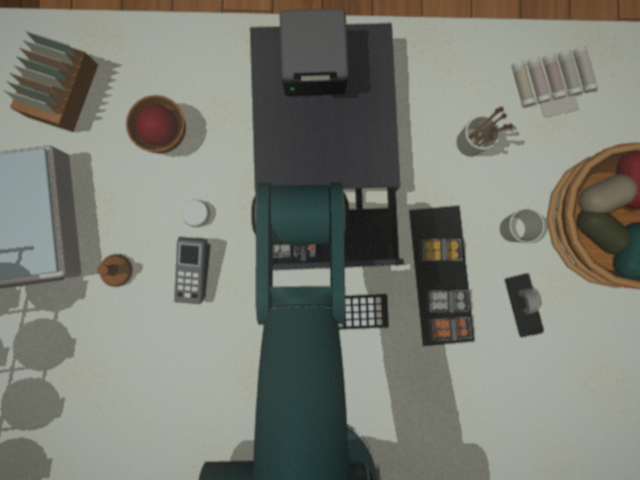

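Two cups stand in the bay (bars at z≈74 mm, as expected), and three remain on the mat at pixels (443, 249), (450, 300) and (453, 329). Next is the gold one.

```bash
python3 -c "
from h import *
go([.546,-.278,.16],-91,close=0.5,n=12)"
```

```text
at [0.5668 0.0418 0.1641] yaw 2.74 tilt 1.31 t 27.05 grip 0.0426 F [ 0.1  0.4 -0. ]
0.5 -0.30 2.65 0.03 7.8; 0.5 0.06 2.67 0.03 7.8; 0.5 0.43 2.64 0.03 7.8; 0.5 0.78 2.55 0.03 7.8; 0.5 1.12 2.42 0.03 7.8; 0.5 1.44 2.25 0.03 7.8; 0.5 1.73 2.03 0.03 7.8; 0.5 1.99 1.78 0.03 7.8
0.5 2.21 1.49 0.03 7.8; 0.5 2.40 1.18 0.03 7.8; 0.5 2.53 0.84 0.03 7.8; 0.5 2.63 0.49 0.03 7.8
```

Request:
step_arm --plan "0.5 -0.3 2.65 0 7.8; 0.5 0.06 2.67 0 7.8; 0.5 0.43 2.64 0 7.8; 0.5 0.78 2.55 0 7.8; 0.5 1.12 2.42 0 7.8; 0.5 1.44 2.25 0 7.8; 0.5 1.73 2.03 0 7.8; 0.5 1.99 1.78 0 7.8"

```text
time_s: 27.85
eef_pos: [0.5452, -0.1751, 0.1188]
tcp_rot: [2.687, -1.606, -0.056]
contact_force: [0.3, 0.4, 1.4]
grip_width: 0.043
```

Request:
step_arm --plan "0.5 2.21 1.49 0 7.8; 0.5 2.4 1.18 0 7.8; 0.5 2.53 0.84 0 7; 0.5 2 0.49 0 5; 0.5 0 0 0 0; 0.5 0 0 0 0"

```text
time_s: 28.45
eef_pos: [0.5286, -0.2804, 0.1089]
tcp_rot: [2.187, -2.222, -0.068]
contact_force: [-0.5, -0.1, -0.4]
grip_width: 0.0426
```

```bash
python3 -c "
from h import *
go([.542,-.283,.08],-91,close=0.5,n=1)"
```

```text
at [ 0.5286 -0.2804  0.1419] yaw -90.91 tilt 2.84 t 28.45 grip 0.0426 F [-0.5 -0.1 -0.4]
0.5 0.24 -1.34 6.19 0.1
```

```bash
python3 -c "
from h import *
p,M,y,s=pose(); print(M.round(3)); print(s['joints'].round(3))"
```

```text
[[-0.016 -0.999 -0.047]
 [-1.     0.015  0.015]
 [-0.014  0.048 -0.999]]
[-0.525  0.033  1.708 -0.011  1.45   1.063]
```

Request:
step_arm --plan "0.5 0.12 -0.7 1.5 0; 0.5 0.12 -0.8 2.5 0; 0.5 0 -0.1 2 0; 0.5 0 0 0.6 0; 0.5 0 0 0 0"

```text
time_s: 28.95
eef_pos: [0.5427, -0.2779, 0.0349]
tcp_rot: [2.197, -2.211, -0.073]
contact_force: [-0.2, 0.3, 0.7]
grip_width: 0.0426
```

```bash
python3 -c "
from h import *
go([.542,-.283,.057],-91,close=0.5,n=1)"
```

```text
at [ 0.5427 -0.2779  0.0679] yaw -90.39 tilt 3.0 t 28.95 grip 0.0426 F [-0.2  0.3  0.7]
0.5 0.51 0.07 1.09 0.6
```

```bash
sed -i "s/+\[0,0,.033\],M/-.033*M[:,2],M/" h.py; python3 -c "
from h import *
go([.542,-.283,.057],-91,close=0.5,n=1)"
```

```text
at [ 0.5444 -0.2785  0.0679] yaw -90.39 tilt 3.0 t 28.95 grip 0.0426 F [-0.2  0.3  0.7]
0.5 0.45 0.23 1.09 0.6
```

Request:
step_arm --plan "0.5 0.4 0.2 0.7 0; 0.5 0 0 0.3 0; 0.5 0 0 0 0; 0.8 0 0 0 0; 1 0 0 0 0; 1 0 0 0 0; 1 0 0 0 0"

```text
time_s: 29.65
eef_pos: [0.5412, -0.2822, 0.0269]
tcp_rot: [2.2, -2.21, -0.067]
contact_force: [-0.0, 0.1, -2.3]
grip_width: 0.0109
```

```bash
python3 -c "
from h import *
go([.542,-.283,.057],-91,close=0.5,n=1)"
```

```text
at [ 0.5428 -0.2827  0.0599] yaw -90.3 tilt 2.79 t 29.65 grip 0.0109 F [-0.   0.1 -2.3]
0.5 0.03 0.08 0.29 0.7
```

Request:
step_arm --plan "1 0 0 -1 0; 1 0 0 -2 0; 1 0 0 -3 0; 1 0 0 -4 0; 1 0 0 -2.5 0; 1 0 0 0 0; 1 0 0 0 0"

```text
time_s: 30.35
eef_pos: [0.546, -0.2832, 0.1571]
tcp_rot: [2.199, -2.21, -0.073]
contact_force: [-0.3, -0.8, -4.3]
grip_width: 0.0108
```

```bash
python3 -c "
from h import *
go([.567,-.0178,.18],3.1,close=1,n=12)"
```

```text
at [ 0.5476 -0.2837  0.19  ] yaw -90.31 tilt 3.0 t 30.35 grip 0.0108 F [-0.3 -0.8 -4.3]
1 -2.22 -0.15 0.08 -7.8; 1 -2.18 -0.45 0.08 -7.8; 1 -2.10 -0.74 0.08 -7.8; 1 -1.98 -1.02 0.08 -7.8; 1 -1.82 -1.27 0.08 -7.8; 1 -1.63 -1.51 0.08 -7.8; 1 -1.41 -1.72 0.08 -7.8; 1 -1.17 -1.89 0.08 -7.8
1 -0.90 -2.03 0.08 -7.8; 1 -0.62 -2.13 0.08 -7.8; 1 -0.32 -2.20 0.08 -7.8; 1 -0.02 -2.22 0.08 -7.8
```

Request:
step_arm --plan "1 -2.22 -0.15 0 -7.8; 1 -2.18 -0.45 0 -7.8; 1 -2.10 -0.74 0 -7.8; 1 -1.98 -1.02 0 -7.8; 1 -1.82 -1.27 0 -7.8; 1 -1.63 -1.51 0 -7.8; 1 -1.41 -1.72 0 -7.8; 1 -1.17 -1.89 0 -7.8"

```text
time_s: 31.15
eef_pos: [0.5511, -0.0998, 0.1452]
tcp_rot: [-3.053, 0.699, 0.109]
contact_force: [0.9, 0.1, -2.9]
grip_width: 0.0108
```

Request:
step_arm --plan "1 -0.90 -2.03 0 -7.8; 1 -0.62 -2 0 -7.5; 1 -0.32 -1.8 0 -7; 1 0 -1 0 -4; 1 0 0 0 0; 1 0 0 0 0"

```text
time_s: 31.75
eef_pos: [0.548, -0.0226, 0.1362]
tcp_rot: [-3.112, -0.052, 0.123]
contact_force: [0.3, -0.1, -3.0]
grip_width: 0.0108
```

```bash
python3 -c "
from h import *
go([.567,-.0178,.08],3.1,close=1,n=1);print(pose()[1].round(3))"
```

```text
at [ 0.5506 -0.0234  0.1691] yaw 1.98 tilt 4.79 t 31.75 grip 0.0108 F [ 0.3 -0.1 -3. ]
1 1.65 -0.51 8.91 -1.1
[[ 0.996  0.032 -0.08 ]
 [ 0.034 -0.999  0.025]
 [-0.079 -0.028 -0.997]]
```

The wrist lean is building up (4.8°), because each row starts from the measured pose. I'll see which motion undoes it while correcting the position.

Run:
```python
from h import *
L=[("A grasp",[-2.258,2.183,.001]),("lift moving",[2.258,-2.183,-.014]),("A lift end",[-2.258,2.183,.001]),("A mid",[-3.092,.537,.025]),("A end",[-3.135,-.044,.04]),("corr",[-3.134,-.081,.043]),("desc",[-3.134,-.076,.04]),("desc2",[-3.134,-.075,.034]),("touch",[-3.134,-.075,.026]),("lifted",[-3.134,-.075,.028]),("B mid",[2.687,-1.606,-.056]),("B end",[2.187,-2.222,-.068]),("B desc",[2.197,-2.211,-.073]),("B closed",[2.2,-2.21,-.067]),("B lift",[2.199,-2.21,-.073]),("B tr mid",[-3.053,.699,.109]),("B tr end",[-3.112,-.052,.123])]
for n,r in L: print(n,(R.from_rotvec(r).as_matrix()[:2,2]*57.3).round(2))
```

```text
A grasp [0.01 0.06]
lift moving [-0.4   0.32]
A lift end [0.01 0.06]
A mid [-0.87  0.34]
A end [-1.47  0.32]
corr [-1.58  0.32]
desc [-1.47  0.33]
desc2 [-1.25  0.34]
touch [-0.96  0.35]
lifted [-1.03  0.35]
B mid [-2.07  0.52]
B end [-2.7   0.85]
B desc [-2.86  0.94]
B closed [-2.65  0.83]
B lift [-2.83  0.97]
B tr mid [-3.78  1.32]
B tr end [-4.55  1.45]
```

Request:
step_arm --plan "1 1.8 -0.5 -2 -1; 1 0 0 -2 0; 1 0 0 0 0"

```text
time_s: 32.05
eef_pos: [0.5685, -0.0197, 0.1729]
tcp_rot: [-3.111, -0.067, 0.13]
contact_force: [-0.1, -0.5, -4.1]
grip_width: 0.0113
```

```bash
python3 -c "
from h import *
go([.567,-.0178,.08],3.1,close=1,n=1);print((pose()[1][:2,2]*57.3).round(2), pose()[3]['qvel'].round(3))"
```

```text
at [ 0.5713 -0.0206  0.2057] yaw 2.55 tilt 5.02 t 32.05 grip 0.0113 F [-0.1 -0.5 -4.1]
1 -0.41 -0.30 12.57 -0.6
[-4.8   1.43] [-0.006  0.035  0.036  0.002 -0.036  0.012]
```

Request:
step_arm --plan "1 -0.9 -0.2 2.5 -0.6; 1 -0.5 -0.1 3 0; 1 -0.3 0 3 0; 1 -0.2 0 3 0; 1 0 0 0 0; 1 0 0 0 0"

```text
time_s: 32.65
eef_pos: [0.5633, -0.0163, 0.0794]
tcp_rot: [-3.114, -0.065, 0.022]
contact_force: [-0.6, 0.3, -4.1]
grip_width: 0.0099
```

```bash
python3 -c "
from h import *
go([.567,-.0178,.072],3.1,close=1,n=1);print((pose()[1][:2,2]*57.3).round(2))"
```

```text
at [ 0.5638 -0.0172  0.1124] yaw 2.39 tilt 1.76 t 32.65 grip 0.0099 F [-0.6  0.3 -4.1]
1 0.32 0.08 4.04 -0.7
[-0.86  1.54]
```

Run:
```python
from h import *
im,d=cap('scene','s11'); W=cloud('scene',d); show(comps(W,.085,.108,.44,.56,-.25,.25,150))
im2,d2=cap('top','t11')
cv2.imwrite('pics/s11z.png',cv2.resize(cv2.imread('pics/s11.png')[150:310,230:400],None,fx=4,fy=3.6,interpolation=cv2.INTER_CUBIC))
```

```text
px [282.9 224. ] A 299 ctr [ 494.9 -113.6] size [ 21.8 140. ] ang 2.1 z 93.9
px [349.6 224.9] A 308 ctr [485.2  70.3] size [ 23.  144.7] ang 1.1 z 93.9
```

View pics/s11z.png

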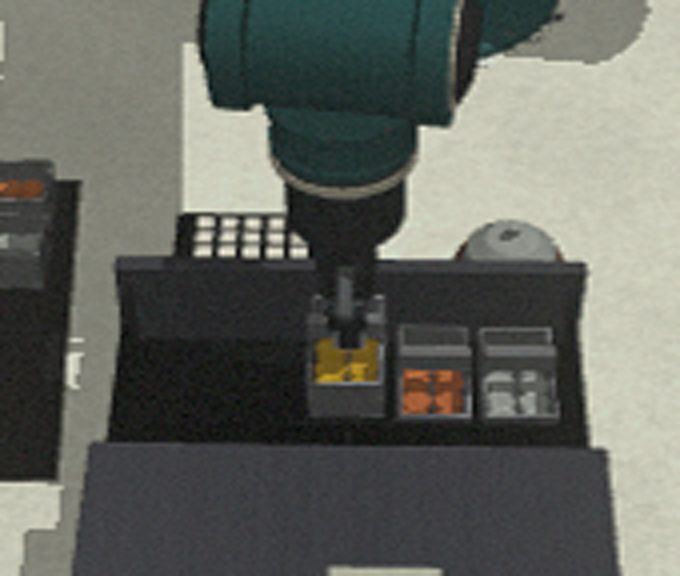

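The scene view shows the gold cup hanging inside the bay at about (345, 370) and two cups placed at (435, 380) and (520, 380). My backward shift was too large: the cup caught the front plate and pulled the drawer open by about 11 mm. It did no harm, and it pushed the lean back as well. The bay centre is now at x≈0.556. Setting the cup down.

Request:
step_arm --plan "1 -0.2 0 2 0; 1 -0.2 0 1.2 0; 1 0 0 0.5 0; 1 0 0 0 0"

```text
time_s: 33.15
eef_pos: [0.5562, -0.0156, 0.0392]
tcp_rot: [-3.112, -0.06, 0.03]
contact_force: [1.6, -1.4, 4.5]
grip_width: 0.0102
```

```bash
python3 -c "
from h import *
go([.557,-.0178,.070],3.1,close=1,n=1);print((pose()[1][:2,2]*57.3).round(2))"
```

```text
at [ 0.5568 -0.0166  0.0722] yaw 2.21 tilt 1.99 t 33.15 grip 0.0102 F [ 1.6 -1.4  4.5]
1 0.01 0.12 0.22 -0.9
[-1.13  1.64]
```

Request:
step_arm --plan "1 0 0 0.2 0; 1 0 0 0.1 0"

```text
time_s: 33.35
eef_pos: [0.5579, -0.0156, 0.0392]
tcp_rot: [-3.112, -0.058, 0.023]
contact_force: [-1.9, -0.7, 8.6]
grip_width: 0.0105
```

Request:
step_arm --plan "0.6 0 0 0 0; 0.6 0 0 0 0; 0.55 0 0 -0.5 0; 0.55 0 0 -2 0; 0.5 0 0 -3 0; 0.5 0 0 -4 0; 0.5 0 0 -2 0; 0.5 0 0 0 0"

```text
time_s: 34.15
eef_pos: [0.5575, -0.0195, 0.1564]
tcp_rot: [-3.111, -0.055, 0.034]
contact_force: [0.6, -0.4, 0.0]
grip_width: 0.0426
```

```bash
cat >> h.py <<'E'
def bay(tag):
    for n in('top','scene'):
        im,d=cap(n,n[0]+tag); W=cloud(n,d); print(n)
        if n=='top': bars(W)
        show(comps(W,.066,.088,.50,.64,-.165,.15,20)); show([c for c in comps(W,.085,.108,.44,.56,-.25,.25,150)])
    cv2.imwrite(f'pics/s{tag}z.png',cv2.resize(cv2.imread(f'pics/s{tag}.png')[150:310,200:400],None,fx=3.9,fy=3.6,interpolation=cv2.INTER_CUBIC))
    p,M,y,s=pose(); print('lean',(M[:2,2]*57.3).round(2))
E
python3 -c "
from h import *
bay('12');go([.422,-.29,.17],-89,close=0.5,n=20)"
```

```text
top
px [450.5 300.3] A 129 ctr [ 422.4 -299.2] size [48.4 13. ] ang 0.3 z 66.0
px [453.  329.1] A 128 ctr [ 357.9 -305. ] size [49.5 13.5] ang 5.5 z 65.5
px [261.  233.4] A 158 ctr [569.9 138.2] size [140.    5.8] ang 3.0 z 73.8
px [278.4 240. ] A 117 ctr [555.5  97.6] size [11.8 48.1] ang 4.1 z 75.6
px [335.6 268.2] A 365 ctr [492.7 -32.9] size [ 14.8 128.8] ang 3.3 z 95.7
px [275.4 270.5] A 242 ctr [485.5 102.6] size [14.8 81.1] ang 3.4 z 95.7
scene
px [286.7 229.9] A 211 ctr [504.7 -98. ] size [  9.2 132. ] ang 1.0 z 77.7
px [374.6 253.9] A 87 ctr [569.1 139.2] size [137.5   6.2] ang 2.9 z 73.8
px [316.9 247.8] A 98 ctr [559.2 -16.9] size [49.6 17.9] ang 88.1 z 73.0
px [338.7 249. ] A 88 ctr [560.   41.7] size [13.5 46.7] ang 0.6 z 74.2
px [360.  249.2] A 96 ctr [556.6  99.8] size [15.5 49.4] ang 3.3 z 74.1
px [284.6 224.8] A 310 ctr [ 498.3 -110.5] size [ 19.7 145.3] ang 3.5 z 94.1
px [348.3 225.6] A 333 ctr [487.7  66.3] size [ 22.5 153.6] ang 3.2 z 94.0
lean [-1.45  1.69]
at [ 0.5575 -0.0204  0.1865] yaw 2.05 tilt 2.23 t 34.25 grip 0.0427 F [-0.1 -0.2 -1.3]
0.5 -0.73 1.32 0.08 4.6; 0.5 -0.62 1.38 0.08 4.6; 0.5 -0.51 1.42 0.08 4.6; 0.5 -0.39 1.46 0.08 4.6; 0.5 -0.28 1.48 0.08 4.6; 0.5 -0.16 1.50 0.08 4.6; 0.5 -0.04 1.51 0.08 4.6; 0.5 0.08 1.51 0.08 4.6
0.5 0.20 1.50 0.08 4.6; 0.5 0.32 1.47 0.08 4.6; 0.5 0.44 1.44 0.08 4.6; 0.5 0.55 1.41 0.08 4.6; 0.5 0.66 1.36 0.08 4.6; 0.5 0.76 1.30 0.08 4.6; 0.5 0.87 1.24 0.08 4.6; 0.5 0.96 1.16 0.08 4.6
0.5 1.05 1.08 0.08 4.6; 0.5 1.13 1.00 0.08 4.6; 0.5 1.21 0.90 0.08 4.6; 0.5 1.28 0.80 0.08 4.6
```

View pics/s12z.png

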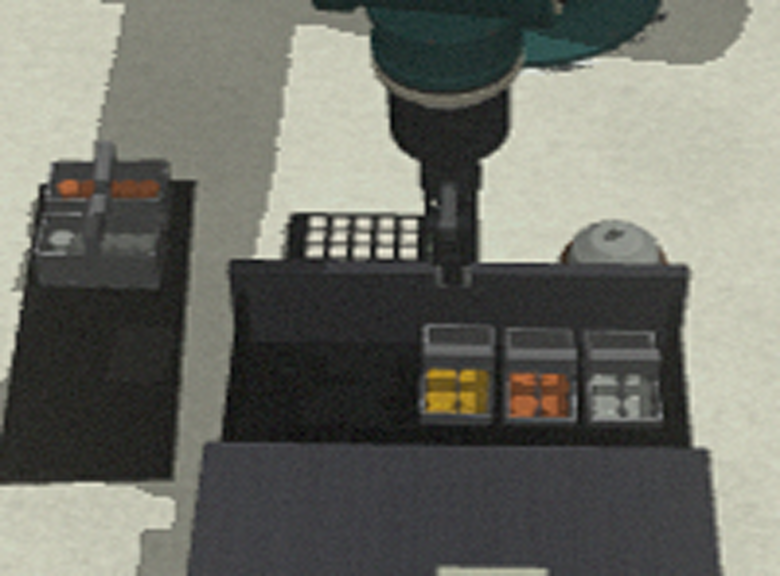

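Three cups are upright at crop (455, 385), (540, 385) and (622, 385). The drawer now sits about 8 mm further out, with the bay centre at about (0.559, −0.018). I'll take the next one with slower transits, to limit the drift.

Request:
step_arm --plan "0.5 -0.73 1.32 0 4.6; 0.5 -0.62 1.38 0 4.6; 0.5 -0.51 1.42 0 4.6; 0.5 -0.39 1.46 0 4.6; 0.5 -0.28 1.48 0 4.6; 0.5 -0.16 1.5 0 4.6; 0.5 -0.04 1.51 0 4.6; 0.5 0.08 1.51 0 4.6"

```text
time_s: 35.05
eef_pos: [0.4941, -0.1278, 0.1374]
tcp_rot: [-2.969, 0.965, 0.082]
contact_force: [0.0, -0.6, -0.2]
grip_width: 0.0425
```

Request:
step_arm --plan "0.5 0.2 1.5 0 4.6; 0.5 0.32 1.47 0 4.6; 0.5 0.44 1.44 0 4.6; 0.5 0.55 1.41 0 4.6; 0.5 0.66 1.36 0 4.6; 0.5 0.76 1.3 0 4.6; 0.5 0.87 1.24 0 4.6; 0.5 0.96 1.16 0 4.6"

```text
time_s: 35.85
eef_pos: [0.427, -0.2348, 0.1217]
tcp_rot: [2.498, -1.896, -0.119]
contact_force: [0.2, -0.1, 0.3]
grip_width: 0.0426
```

```bash
python3 -c "
from h import *
print('lean',(pose()[1][:2,2]*57.3).round(2))
go([.422,-.299,.12],-89,close=0.5)"
```

```text
lean [-3.57  2.45]
at [ 0.4291 -0.2362  0.1547] yaw -74.49 tilt 4.34 t 35.85 grip 0.0426 F [ 0.2 -0.1  0.3]
0.5 2.93 1.18 1.73 7.3; 0.5 3.06 0.80 1.73 7.3
```

Request:
step_arm --plan "0.5 2.9 1.15 1 7.3; 0.5 2.7 0.8 1 6.5; 0.5 0 0 0 0; 0.5 0 0 0 0"

```text
time_s: 36.25
eef_pos: [0.4146, -0.294, 0.0927]
tcp_rot: [2.229, -2.189, -0.13]
contact_force: [-0.1, 0.4, 0.3]
grip_width: 0.0429
```

```bash
python3 -c "
from h import *
print('lean',(pose()[1][:2,2]*57.3).round(2))
go([.4225,-.299,.075],-89,close=0.5,n=2)"
```

```text
lean [-3.95  2.75]
at [ 0.4169 -0.2956  0.1256] yaw -89.06 tilt 4.82 t 36.25 grip 0.0429 F [-0.1  0.4  0.3]
0.5 0.17 -0.28 2.53 -0.0; 0.5 0.17 -0.28 2.53 -0.0
```

```bash
cat >> h.py <<'E'
def go(p,yaw=None,n=None,close=0):
    p0,M,y0,s=pose(); d=np.array(p)-p0
    t=0 if yaw is None else (yaw-y0+180)%360-180
    k=int(np.ceil(max(np.linalg.norm(d)/.048,abs(t)/8.3,1))) if n is None else n
    print('at',p0.round(4),'yaw',round(y0,2),'lean',(M[:2,2]*57.3).round(2),'t',round(s['time_s'],2),'grip',round(s['grip_width'],4),'F',np.round(s['contact_force'],1))
    rows=[]
    for i in range(k):
        Mi=M@R.from_euler('z',-t*i/k,degrees=True).as_matrix(); q=Mi.T@d/k*100
        rows.append(f"{close} {q[0]:.2f} {q[1]:.2f} {q[2]:.2f} {-t/k:.1f}")
    for i in range(0,k,8): print('; '.join(rows[i:i+8]))
E
python3 -c "
from h import *
go([.4225,-.299,.06],-89,close=0.5,n=3)"
```

```text
at [ 0.4169 -0.2956  0.1256] yaw -89.06 lean [-3.95  2.75] t 36.25 grip 0.0429 F [-0.1  0.4  0.3]
0.5 0.22 -0.33 2.16 -0.0; 0.5 0.22 -0.33 2.16 -0.0; 0.5 0.22 -0.33 2.16 -0.0
```

Request:
step_arm --plan "0.5 0.22 -0.33 2.1 0; 0.5 0.22 -0.33 2.1 0; 0.5 0.1 -0.2 1.2 0; 0.5 0 0 0 0; 0.5 0 0 0 0"

```text
time_s: 36.75
eef_pos: [0.4198, -0.2935, 0.0353]
tcp_rot: [2.238, -2.181, -0.134]
contact_force: [0.5, 0.2, 0.7]
grip_width: 0.043
```

```bash
python3 -c "
from h import *
go([.4225,-.299,.058],-89,close=0.5,n=1)"
```

```text
at [ 0.4221 -0.2951  0.0682] yaw -88.62 lean [-4.05  2.85] t 36.75 grip 0.043 F [0.5 0.2 0.7]
0.5 0.44 -0.10 0.99 0.4
```

Request:
step_arm --plan "0.5 0.4 -0.1 0.7 0; 0.5 0 0 0.3 0; 0.5 0 0 0 0; 0.8 0 0 0 0; 1 0 0 0 0; 1 0 0 0 0; 1 0 0 0 0" --force 70

```text
time_s: 37.45
eef_pos: [0.4215, -0.2986, 0.0281]
tcp_rot: [2.239, -2.18, -0.124]
contact_force: [-0.5, -1.5, -3.0]
grip_width: 0.0107
```

Request:
step_arm --plan "1 0 0 0.3 0; 1 0 0 0.3 0; 1 0 0 0.3 0"

```text
time_s: 37.75
eef_pos: [0.4223, -0.2978, 0.0269]
tcp_rot: [2.24, -2.181, -0.123]
contact_force: [-16.6, 11.2, 39.2]
grip_width: 0.0102
```

```bash
python3 -c "
from h import *
go([.4225,-.299,.058],-89,close=0.5,n=1)"
```

```text
at [ 0.4244 -0.2993  0.0598] yaw -88.55 lean [-3.72  2.63] t 37.75 grip 0.0102 F [-16.6  11.2  39.2]
0.5 -0.03 0.18 0.19 0.5
```

Request:
step_arm --plan "1 0 0 0 0; 1 0 0 0.1 0; 1 0 0 0.1 0; 1 0 0 0.1 0; 1 0 0 0.1 0"

```text
time_s: 38.25
eef_pos: [0.4232, -0.2975, 0.0274]
tcp_rot: [2.242, -2.182, -0.119]
contact_force: [-5.8, 5.8, 17.5]
grip_width: 0.0109
```

```bash
python3 -c "
from h import *
go([.4225,-.299,.058],-89,close=0.5,n=1)"
```

```text
at [ 0.4252 -0.299   0.0603] yaw -88.53 lean [-3.57  2.59] t 38.25 grip 0.0109 F [-5.8  5.8 17.5]
0.5 -0.00 0.26 0.24 0.5
```

Request:
step_arm --plan "1 0 0 -1.5 0; 1 0 0 -3.5 0; 1 0 0 -4 0; 1 0 0 -4 0; 1 0 0 -1 0; 1 0 0 0 0"

```text
time_s: 38.85
eef_pos: [0.431, -0.3026, 0.1706]
tcp_rot: [2.242, -2.182, -0.129]
contact_force: [0.2, 0.9, -3.7]
grip_width: 0.0104
```

```bash
python3 -c "
from h import *
go([.5622,-.078,.20],3.1,close=1,n=11)"
```

```text
at [ 0.4332 -0.3042  0.2035] yaw -88.53 lean [-3.78  2.85] t 38.85 grip 0.0104 F [ 0.2  0.9 -3.7]
1 -2.02 -1.23 0.06 -8.3; 1 -1.82 -1.51 0.06 -8.3; 1 -1.58 -1.76 0.06 -8.3; 1 -1.31 -1.97 0.06 -8.3; 1 -1.01 -2.14 0.06 -8.3; 1 -0.69 -2.26 0.06 -8.3; 1 -0.36 -2.34 0.06 -8.3; 1 -0.01 -2.37 0.06 -8.3
1 0.33 -2.34 0.06 -8.3; 1 0.67 -2.27 0.06 -8.3; 1 0.99 -2.15 0.06 -8.3
```

Request:
step_arm --plan "1 -2.02 -1.23 0 -8.3; 1 -1.82 -1.51 0 -8.3; 1 -1.58 -1.76 0 -8.3; 1 -1.31 -1.97 0 -8.3; 1 -1.01 -2.14 0 -8.3; 1 -0.69 -2.26 0 -8.3; 1 -0.36 -2.34 0 -8.3; 1 0 -2.3 0 -8.3"

```text
time_s: 39.65
eef_pos: [0.5203, -0.1314, 0.157]
tcp_rot: [-3.048, 0.539, 0.141]
contact_force: [0.1, -0.5, -3.1]
grip_width: 0.0109
```

Request:
step_arm --plan "1 0.4 -2.2 0 -8; 1 0.9 -1.7 0 -7; 1 0.9 -1 0 -4; 1 0 0 0 0; 1 0 0 0 0"

```text
time_s: 40.15
eef_pos: [0.5518, -0.0826, 0.1458]
tcp_rot: [-3.076, -0.003, 0.147]
contact_force: [0.3, -0.8, -3.4]
grip_width: 0.0101
```

```bash
python3 -c "
from h import *
go([.5622,-.078,.17],3.1,close=1,n=1)"
```

```text
at [ 0.5549 -0.0846  0.1786] yaw 0.3 lean [-5.46  3.53] t 40.15 grip 0.0101 F [ 0.3 -0.8 -3.4]
1 0.81 -0.61 0.82 -2.8
```

Request:
step_arm --plan "1 0.8 -0.6 0 -2.8; 1 0 0 0 0; 1 0 0 0 0"

```text
time_s: 40.45
eef_pos: [0.5578, -0.0777, 0.1428]
tcp_rot: [-3.073, -0.07, 0.15]
contact_force: [-0.2, -0.5, -2.9]
grip_width: 0.0103
```

```bash
python3 -c "
from h import *
go([.5622,-.078,.08],3.1,close=1,n=3)"
```

```text
at [ 0.5611 -0.0798  0.1756] yaw 2.78 lean [-5.67  3.55] t 40.45 grip 0.0103 F [-0.2 -0.5 -2.9]
1 0.35 0.15 3.16 -0.1; 1 0.35 0.15 3.16 -0.1; 1 0.35 0.16 3.16 -0.1
```

Request:
step_arm --plan "1 0.35 0.15 3.1 0; 1 0.35 0.15 3.1 0; 1 0.3 0.15 2 0; 1 0.1 0 0.5 0; 1 0 0 0 0"

```text
time_s: 40.95
eef_pos: [0.5588, -0.079, 0.0533]
tcp_rot: [-3.074, -0.052, 0.148]
contact_force: [0.2, -0.6, -3.3]
grip_width: 0.0109
```

```bash
python3 -c "
from h import *
go([.5622,-.078,.072],3.1,close=1,n=1)"
```

```text
at [ 0.562  -0.081   0.0861] yaw 2.13 lean [-5.56  3.51] t 40.95 grip 0.0109 F [ 0.2 -0.6 -3.3]
1 0.17 -0.21 1.41 -1.0
```

Request:
step_arm --plan "1 0.15 -0.2 0.9 -1; 1 0 0 0.4 0; 1 0 0 0.1 0; 1 0 0 0 0"

```text
time_s: 41.35
eef_pos: [0.5607, -0.0763, 0.0429]
tcp_rot: [-3.074, -0.08, 0.138]
contact_force: [-0.1, 1.1, -2.9]
grip_width: 0.0107
```

```bash
python3 -c "
from h import *
go([.5622,-.078,.070],3.1,close=1,n=1)"
```

```text
at [ 0.5637 -0.0783  0.0757] yaw 3.14 lean [-5.23  3.48] t 41.35 grip 0.0107 F [-0.1  1.1 -2.9]
1 -0.10 0.00 0.58 0.0
```

Request:
step_arm --plan "1 -0.05 0 0.35 0; 1 0 0 0.2 0; 1 0 0 0.1 0"

```text
time_s: 41.65
eef_pos: [0.5629, -0.076, 0.0417]
tcp_rot: [-3.076, -0.08, 0.124]
contact_force: [-1.5, 0.4, 3.9]
grip_width: 0.0109
```

Request:
step_arm --plan "1 0 0 0.2 0; 1 0 0 0.2 0; 1 0 0 0.1 0"

```text
time_s: 41.95
eef_pos: [0.5654, -0.0758, 0.0413]
tcp_rot: [-3.078, -0.081, 0.112]
contact_force: [-1.6, 0.3, 4.5]
grip_width: 0.0107
```

```bash
python3 -c "
from h import *
go([.5622,-.078,.070],3.1,close=1,n=1)"
```

```text
at [ 0.5678 -0.0778  0.0742] yaw 3.13 lean [-4.23  3.37] t 41.95 grip 0.0107 F [-1.6  0.3  4.5]
1 -0.53 0.02 0.46 0.0
```

Request:
step_arm --plan "0.6 0 0 0 0; 0.6 0 0 0 0; 0.55 0 0 -0.5 0; 0.55 0 0 -2 0; 0.5 0 0 -3 0; 0.5 0 0 -4 0; 0.5 0 0 -2 0; 0.5 0 0 0 0"

```text
time_s: 42.75
eef_pos: [0.5736, -0.083, 0.1611]
tcp_rot: [-3.078, -0.08, 0.113]
contact_force: [-0.5, 0.1, -0.4]
grip_width: 0.0425
```

```bash
python3 -c "
from h import *
bay('13');go([.360,-.302,.17],-86,close=0.5,n=11)"
```

```text
top
px [508.3 228.9] A 62 ctr [ 593.7 -436.2] size [63.2 18.6] ang 7.4 z 66.9
px [452.9 328.7] A 134 ctr [ 358.  -305.2] size [49.9 14.1] ang 7.1 z 65.4
px [261.  233.3] A 150 ctr [569.1 138.1] size [138.3   5.7] ang 3.2 z 74.1
px [277.8 237.3] A 114 ctr [561.2  97.9] size [11.9 48.2] ang 0.7 z 75.3
px [303.2 236.3] A 119 ctr [564.3  40.7] size [11.9 48.2] ang 0.9 z 76.4
px [326.9 236.6] A 89 ctr [565.2 -13.2] size [12.2 36.7] ang 0.5 z 76.2
px [355.5 236.6] A 40 ctr [566.1 -78.3] size [11.9 16.5] ang 1.3 z 76.2
px [375.1 263.5] A 324 ctr [ 503.6 -117.4] size [ 14.8 122.3] ang 3.0 z 96.0
px [292.3 267. ] A 473 ctr [494.   63.7] size [ 14.8 159.8] ang 3.0 z 95.8
scene
px [305.1 231.7] A 394 ctr [506.9 -47.8] size [ 11.1 234.4] ang 2.9 z 77.2
px [374.6 253.9] A 88 ctr [569.5 139.5] size [138.5   5.6] ang 3.1 z 73.0
px [296.3 248.3] A 99 ctr [565.3 -72.6] size [16.3 46.6] ang 3.9 z 73.6
px [317.3 249.3] A 101 ctr [564.4 -16.7] size [50.2 19.2] ang 87.7 z 73.9
px [338.2 250.5] A 101 ctr [566.4  41.8] size [16.  46.3] ang 1.8 z 74.4
px [360. 251.] A 92 ctr [564.4 100.1] size [14.2 49.4] ang 3.2 z 73.7
px [335.2 227.2] A 484 ctr [497.2  30.4] size [ 21.1 225.5] ang 2.9 z 93.8
lean [-4.47  3.38]
at [ 0.5752 -0.0847  0.191 ] yaw 3.12 lean [-4.47  3.38] t 42.85 grip 0.0428 F [ 0.  -0.6 -0.8]
0.5 -2.04 1.88 0.23 8.1; 0.5 -1.76 2.15 0.23 8.1; 0.5 -1.43 2.38 0.23 8.1; 0.5 -1.08 2.56 0.23 8.1; 0.5 -0.71 2.68 0.23 8.1; 0.5 -0.33 2.76 0.23 8.1; 0.5 0.06 2.78 0.23 8.1; 0.5 0.45 2.74 0.23 8.1
0.5 0.84 2.65 0.23 8.1; 0.5 1.20 2.50 0.23 8.1; 0.5 1.54 2.31 0.23 8.1
```

View pics/s13z.png

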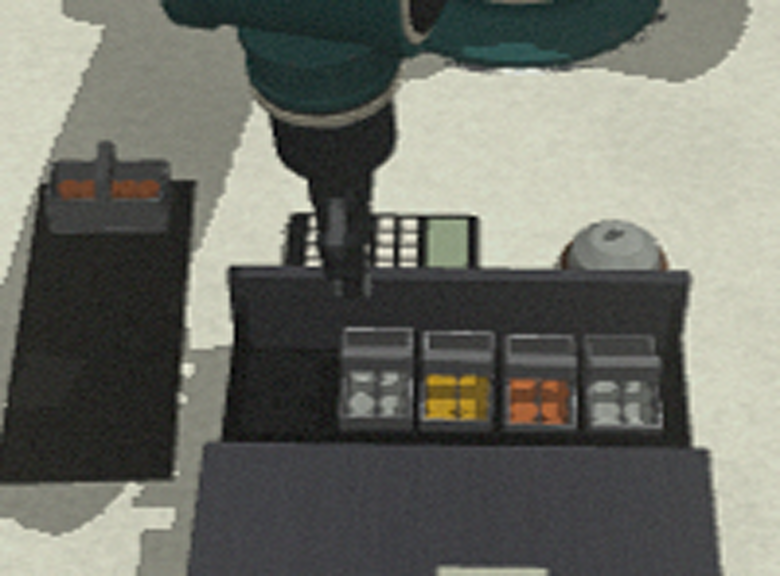

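Four cups are in: crop (377, 385), (457, 385), (540, 385) and (622, 385). The drawer has drifted back to about its original position. Before the last cup I'll take out wrist lean by pulling the shut fingertips gently on the inside of the front plate, in the empty slot.

```bash
python3 -c "
from h import *
go([.548,-.138,.08],3.1,close=1,n=3)"
```

```text
at [ 0.5752 -0.0847  0.191 ] yaw 3.12 lean [-4.47  3.38] t 42.85 grip 0.0428 F [ 0.  -0.6 -0.8]
1 -0.72 1.96 3.65 0.0; 1 -0.72 1.96 3.65 0.0; 1 -0.72 1.96 3.65 0.0
```

Request:
step_arm --plan "1 -0.7 3 1 0; 1 -0.7 2.9 2 0; 1 -0.3 0.1 3.5 0; 1 0 0 3.5 0; 1 0 0 0 0"

```text
time_s: 43.35
eef_pos: [0.5469, -0.1384, 0.0466]
tcp_rot: [-3.074, -0.081, 0.128]
contact_force: [-0.5, 0.4, -0.4]
grip_width: 0.0003
```

```bash
python3 -c "
from h import *
go([.53,-.138,.08],3.1,close=1,n=1)"
```

```text
at [ 0.5497 -0.1404  0.0795] yaw 3.18 lean [-4.86  3.5 ] t 43.35 grip 0.0003 F [-0.5  0.4 -0.4]
1 -1.95 -0.34 0.13 0.1
```

Request:
step_arm --plan "1 -0.8 -0.1 0 0; 1 -0.8 0 0 0; 1 -0.8 0 0 0; 1 -0.5 0 0 0"

```text
time_s: 43.75
eef_pos: [0.517, -0.1388, 0.0522]
tcp_rot: [-3.075, -0.083, 0.126]
contact_force: [0.5, -1.1, 0.0]
grip_width: -0.0
```

Request:
step_arm --plan "1 -0.5 0 0 0; 1 -0.5 0 0 0"

```text
time_s: 43.95
eef_pos: [0.5127, -0.1392, 0.0539]
tcp_rot: [-3.077, -0.083, 0.097]
contact_force: [91.6, 2.2, -66.6]
grip_width: 0.0
```

That hit the drawer's end stop hard (92 N), so I'm backing off straight away.

Request:
step_arm --plan "1 0.8 0 0 0"

```text
time_s: 44.05
eef_pos: [0.5215, -0.1387, 0.054]
tcp_rot: [-3.078, -0.083, 0.09]
contact_force: [-0.1, -0.9, -0.2]
grip_width: 0.0
```

```bash
python3 -c "
from h import *
go([.54,-.138,.08],3.1,close=1,n=1)"
```

```text
at [ 0.5235 -0.1406  0.0869] yaw 3.18 lean [-3.44  3.4 ] t 44.05 grip 0.0 F [-0.1 -0.9 -0.2]
1 1.70 -0.13 0.61 0.1
```

Request:
step_arm --plan "0.8 1 0 -2 0; 0.5 0.5 0 -4 0; 0.5 0 0 -4 0; 0.5 0 0 -1 0; 0.5 0 0 0 0"

```text
time_s: 44.55
eef_pos: [0.543, -0.1443, 0.1687]
tcp_rot: [-3.079, -0.084, 0.087]
contact_force: [-0.6, 0.1, -0.7]
grip_width: 0.0425
```

```bash
python3 -c "
from h import *
bay('14');go([.360,-.302,.17],-86,close=0.5,n=11)"
```

```text
top
px [453.1 329.1] A 125 ctr [ 358.2 -305.3] size [49.7 12.9] ang 4.2 z 66.2
px [261. 233.] A 154 ctr [569.8 138.2] size [139.7   5.4] ang 3.1 z 73.8
px [278.  241.3] A 117 ctr [552.1  97.6] size [11.7 48.2] ang 1.4 z 76.0
px [303.2 240.3] A 121 ctr [555.   40.5] size [11.9 48.2] ang 0.5 z 75.8
px [329.6 240.7] A 116 ctr [556.  -19.1] size [12.  48.3] ang 0.9 z 75.9
px [353.9 240.8] A 115 ctr [556.1 -74.2] size [11.9 48.5] ang 3.8 z 75.9
px [309.9 270.5] A 701 ctr [486.5  24.3] size [ 14.9 238.4] ang 3.1 z 96.1
scene
px [277.6 229.2] A 111 ctr [ 504.5 -123.4] size [ 9.1 81.7] ang 1.1 z 76.9
px [374.6 254.1] A 87 ctr [569.6 139.3] size [138.9   6. ] ang 2.8 z 73.8
px [296.6 246. ] A 87 ctr [558.3 -73.1] size [13.7 46.5] ang 5.4 z 73.9
px [317.5 247.1] A 93 ctr [557.3 -17.1] size [16.7 49.1] ang 3.7 z 74.2
px [338.6 248. ] A 89 ctr [559.6  41.6] size [19.5 46.7] ang 1.5 z 73.8
px [359.6 248.1] A 95 ctr [554.7 100. ] size [15.7 50.2] ang 6.1 z 74.6
px [317.3 224.4] A 677 ctr [489.6 -20. ] size [ 23.4 327.1] ang 2.9 z 94.1
lean [-3.44  3.4 ]
at [ 0.5445 -0.146   0.1997] yaw 3.22 lean [-3.44  3.4 ] t 44.65 grip 0.0426 F [0.1 0.1 0.6]
0.5 -1.74 1.34 0.29 8.1; 0.5 -1.53 1.57 0.29 8.1; 0.5 -1.29 1.77 0.29 8.1; 0.5 -1.03 1.94 0.29 8.1; 0.5 -0.75 2.06 0.29 8.1; 0.5 -0.45 2.15 0.29 8.1; 0.5 -0.14 2.19 0.29 8.1; 0.5 0.17 2.19 0.29 8.1
0.5 0.48 2.14 0.29 8.1; 0.5 0.78 2.05 0.29 8.1; 0.5 1.06 1.92 0.29 8.1
```

Request:
step_arm --plan "0.5 -1.74 1.34 0 8.1; 0.5 -1.53 1.57 0 8.1; 0.5 -1.29 1.77 0 8.1; 0.5 -1.03 1.94 0 8.1; 0.5 -0.75 2.06 0 8.1; 0.5 -0.45 2.15 0 8.1; 0.5 -0.14 2.19 0 8.1; 0.5 0.17 2.19 0 8.1"

```text
time_s: 45.45
eef_pos: [0.399, -0.2564, 0.1548]
tcp_rot: [-2.648, 1.651, 0.156]
contact_force: [0.3, 1.3, 1.1]
grip_width: 0.0428
```

```bash
python3 -c "
from h import *
go([.360,-.302,.15],-86,close=0.5,n=3)"
```

```text
at [ 0.4015 -0.2586  0.1876] yaw -64.0 lean [-4.34  3.87] t 45.45 grip 0.0428 F [0.3 1.3 1.1]
0.5 0.81 1.83 1.25 7.3; 0.5 1.04 1.71 1.25 7.3; 0.5 1.25 1.57 1.25 7.3
```

Request:
step_arm --plan "0.5 0.8 1.8 1.2 7.3; 0.5 1 1.6 1.2 6.5; 0.5 0.6 0.6 1.2 4; 0.5 0 0 0 0; 0.5 0 0 0 0"

```text
time_s: 45.95
eef_pos: [0.361, -0.2907, 0.1109]
tcp_rot: [-2.353, 2.073, 0.173]
contact_force: [0.2, -0.5, 0.4]
grip_width: 0.0432
```

```bash
python3 -c "
from h import *
go([.358,-.305,.058],-86,close=0.5,n=3)"
```

```text
at [ 0.3637 -0.2931  0.1437] yaw -82.93 lean [-4.7   4.19] t 45.95 grip 0.0432 F [ 0.2 -0.5  0.4]
0.5 0.60 0.03 2.83 1.0; 0.5 0.60 0.02 2.83 1.0; 0.5 0.61 0.01 2.83 1.0
```

Request:
step_arm --plan "0.5 0.6 0 2.8 1; 0.5 0.6 0 2.5 1; 0.5 0.6 0 1.8 1; 0.5 0 0 0 0; 0.5 0 0 0 0"

```text
time_s: 46.45
eef_pos: [0.3592, -0.3018, 0.0384]
tcp_rot: [2.31, -2.12, -0.171]
contact_force: [-0.1, -0.7, 1.2]
grip_width: 0.0426
```

```bash
python3 -c "
from h import *
go([.358,-.305,.058],-86,close=0.5,n=1)"
```

```text
at [ 0.3619 -0.3042  0.0712] yaw -85.26 lean [-4.64  4.15] t 46.45 grip 0.0426 F [-0.1 -0.7  1.2]
0.5 0.15 0.29 1.34 0.7
```

Request:
step_arm --plan "0.5 0.15 0.25 0.9 0; 0.5 0 0 0.3 0; 0.5 0 0 0 0; 0.8 0 0 0 0; 1 0 0 0 0; 1 0 0 0 0; 1 0 0 0 0"

```text
time_s: 47.15
eef_pos: [0.3579, -0.3043, 0.0307]
tcp_rot: [2.314, -2.115, -0.158]
contact_force: [-0.4, -0.5, -1.8]
grip_width: 0.0106
```

Request:
step_arm --plan "1 0 0 -1.5 0; 1 0 0 -3.5 0; 1 0 0 -4 0; 1 0 0 -4 0; 1 0 0 -1.5 0; 1 0 0 0 0"

```text
time_s: 47.75
eef_pos: [0.3685, -0.3129, 0.1827]
tcp_rot: [2.315, -2.116, -0.163]
contact_force: [-0.8, 0.7, -3.0]
grip_width: 0.0109
```

```bash
python3 -c "
from h import *
go([.5625,-.138,.20],3.1,close=1,n=11)"
```

```text
at [ 0.3711 -0.3152  0.2155] yaw -85.01 lean [-4.45  3.96] t 47.75 grip 0.0109 F [-0.8  0.7 -3. ]
1 -1.44 -1.89 0.12 -8.0; 1 -1.16 -2.07 0.12 -8.0; 1 -0.86 -2.21 0.12 -8.0; 1 -0.55 -2.31 0.12 -8.0; 1 -0.22 -2.36 0.12 -8.0; 1 0.11 -2.37 0.12 -8.0; 1 0.44 -2.33 0.12 -8.0; 1 0.76 -2.25 0.12 -8.0
1 1.07 -2.12 0.12 -8.0; 1 1.35 -1.95 0.12 -8.0; 1 1.61 -1.74 0.12 -8.0
```

Request:
step_arm --plan "1 -1.44 -1.89 0 -8; 1 -1.16 -2.07 0 -8; 1 -0.86 -2.21 0 -8; 1 -0.55 -2.31 0 -8; 1 -0.22 -2.36 0 -8; 1 0.11 -2.37 0 -8; 1 0.44 -2.33 0 -8; 1 0.76 -2.25 0 -8"

```text
time_s: 48.55
eef_pos: [0.5058, -0.1766, 0.1667]
tcp_rot: [-3.035, 0.5, 0.158]
contact_force: [-0.3, 0.0, -3.1]
grip_width: 0.0104
```

```bash
python3 -c "
from h import *
go([.5625,-.138,.18],3.1,close=1,n=3)"
```

```text
at [ 0.5088 -0.1791  0.1995] yaw -18.57 lean [-5.22  4.42] t 48.55 grip 0.0104 F [-0.3  0.  -3.1]
1 1.32 -1.85 0.59 -7.2; 1 1.55 -1.66 0.59 -7.2; 1 1.74 -1.46 0.59 -7.2
```

Request:
step_arm --plan "1 1.3 -1.8 0.2 -7.2; 1 1.5 -1.4 0.2 -6.5; 1 1 -0.3 0.2 -3.5; 1 0 0 0 0; 1 0 0 0 0"

```text
time_s: 49.05
eef_pos: [0.5502, -0.145, 0.148]
tcp_rot: [-3.056, 0.012, 0.159]
contact_force: [-0.4, -0.3, -2.5]
grip_width: 0.0105
```

```bash
python3 -c "
from h import *
go([.5625,-.138,.17],3.1,close=1,n=1)"
```

```text
at [ 0.5536 -0.1477  0.1807] yaw -0.22 lean [-5.92  4.69] t 49.05 grip 0.0105 F [-0.4 -0.3 -2.5]
1 0.99 -0.89 1.05 -3.3
```

Request:
step_arm --plan "1 0.95 -0.85 0 -3; 1 0 0 0 0; 1 0 0 0 0"

```text
time_s: 49.35
eef_pos: [0.5576, -0.1373, 0.146]
tcp_rot: [-3.052, -0.058, 0.16]
contact_force: [-0.3, 0.2, -2.2]
grip_width: 0.0106
```

```bash
python3 -c "
from h import *
go([.5625,-.138,.085],3.1,close=1,n=3)"
```

```text
at [ 0.5611 -0.1401  0.1787] yaw 2.44 lean [-6.07  4.72] t 49.35 grip 0.0106 F [-0.3  0.2 -2.2]
1 0.37 0.20 3.10 -0.2; 1 0.37 0.20 3.10 -0.2; 1 0.37 0.21 3.10 -0.2
```

Request:
step_arm --plan "1 0.37 0.2 3 0; 1 0.37 0.2 2.8 0; 1 0.3 0.15 2 0; 1 0.1 0 0.5 0; 1 0 0 0 0"

```text
time_s: 49.85
eef_pos: [0.5584, -0.138, 0.0612]
tcp_rot: [-3.055, -0.041, 0.157]
contact_force: [-0.0, -0.1, -2.3]
grip_width: 0.0108
```

```bash
python3 -c "
from h import *
go([.5625,-.138,.075],3.1,close=1,n=1)
im,d=cap('scene','s15')
cv2.imwrite('pics/s15z.png',cv2.resize(cv2.imread('pics/s15.png')[150:310,200:400],None,fx=3.9,fy=3.6,interpolation=cv2.INTER_CUBIC))"
```

```text
at [ 0.5618 -0.1407  0.0939] yaw 1.78 lean [-5.93  4.65] t 49.85 grip 0.0108 F [-0.  -0.1 -2.3]
1 0.27 -0.11 1.89 -1.3
```

View pics/s15z.png

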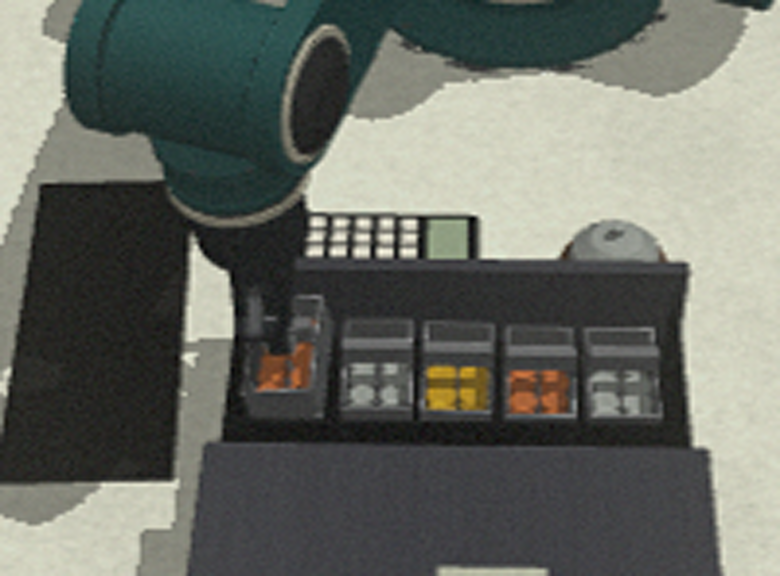

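The last cup hangs at crop (285, 365), slightly tilted and clear of its neighbour. Lowering it.

Request:
step_arm --plan "1 0.2 -0.1 1 -1.3; 1 0.1 0 0.5 0; 1 0 0 0 0"

```text
time_s: 50.2
eef_pos: [0.561, -0.1362, 0.0481]
tcp_rot: [-3.054, -0.078, 0.15]
contact_force: [-0.1, 0.7, -2.1]
grip_width: 0.0108
```

Request:
step_arm --plan "1 0 0 0.2 0; 1 0 0 0.2 0; 1 0 0 0 0"

```text
time_s: 50.5
eef_pos: [0.5611, -0.1359, 0.0449]
tcp_rot: [-3.055, -0.078, 0.148]
contact_force: [-0.1, -0.6, -0.6]
grip_width: 0.0104
```

```bash
python3 -c "
from h import *
go([.5625,-.138,.070],3.1,close=1,n=1)"
```

```text
at [ 0.5643 -0.1385  0.0777] yaw 3.14 lean [-5.63  4.55] t 50.5 grip 0.0104 F [-0.1 -0.6 -0.6]
1 -0.11 0.00 0.78 0.0
```

Light contact. Lower a bit more, then release.

Request:
step_arm --plan "1 -0.1 0 0.3 0; 1 -0.1 0 0.2 0; 1 0 0 0 0"

```text
time_s: 50.8
eef_pos: [0.5615, -0.1358, 0.0444]
tcp_rot: [-3.057, -0.078, 0.135]
contact_force: [0.5, 0.6, -1.1]
grip_width: 0.0105
```

Request:
step_arm --plan "0.8 0 0 0 0; 0.6 0 0 0 0; 0.6 0 0 0 0; 0.55 0.04 0 -0.5 0; 0.55 0.2 0 -2 0; 0.5 0.3 0 -3 0; 0.5 0.4 0 -4 0; 0.5 0 0 -2 0"

```text
time_s: 51.6
eef_pos: [0.58, -0.1441, 0.1589]
tcp_rot: [-3.054, -0.078, 0.145]
contact_force: [0.0, 0.4, -0.1]
grip_width: 0.0428
```

```bash
python3 -c "
from h import *
bay('16')
for n in('top','scene'):
    cv2.imwrite(f'pics/{n[0]}16y.png',cv2.resize(cv2.imread(f'pics/{n[0]}16.png')[150:330,200:420],None,fx=3.5,fy=3.3,interpolation=cv2.INTER_CUBIC))"
```

```text
top
px [261.  233.5] A 153 ctr [570.  138.2] size [140.1   5.5] ang 3.0 z 74.1
px [304.  239.9] A 111 ctr [556.8  40.5] size [12.  48.2] ang 2.7 z 75.7
px [278.7 240.8] A 117 ctr [553.6  97.6] size [12.1 48. ] ang 3.3 z 76.3
px [328.9 240.3] A 116 ctr [556.2 -19. ] size [11.7 48.2] ang 1.3 z 75.7
px [353.6 240.4] A 114 ctr [557.  -74.2] size [11.8 48.2] ang 1.8 z 76.0
px [307.4 270.2] A 670 ctr [487.3  29.8] size [ 14.9 227.5] ang 3.1 z 95.9
scene
px [283.3 229.5] A 109 ctr [ 503.7 -108.9] size [ 7.  86.3] ang 0.1 z 76.3
px [374.5 254.2] A 86 ctr [568.8 139.4] size [134.8   5.7] ang 3.2 z 73.4
px [274.2 246.2] A 96 ctr [ 564.7 -132.9] size [17.4 46.9] ang 3.5 z 74.6
px [296.5 246.1] A 94 ctr [558.5 -73.1] size [16.1 46.7] ang 6.1 z 73.9
px [317.5 247.2] A 94 ctr [557.4 -17.2] size [14.9 49.2] ang 3.7 z 73.9
px [338.6 248.2] A 96 ctr [558.3  41.6] size [16.7 46.6] ang 3.2 z 73.9
px [359.7 248.5] A 106 ctr [554.9 100. ] size [19.  49.9] ang 3.0 z 73.3
px [322.3 224.8] A 623 ctr [490.4  -6.2] size [ 22.7 298.8] ang 3.3 z 94.0
lean [-5.45  4.58]
```

View pics/s16y.png

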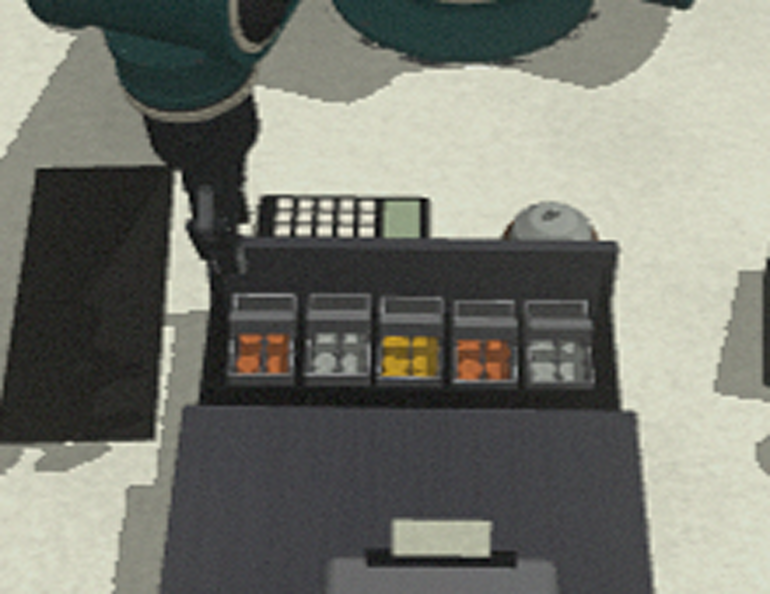

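View pics/t16y.png

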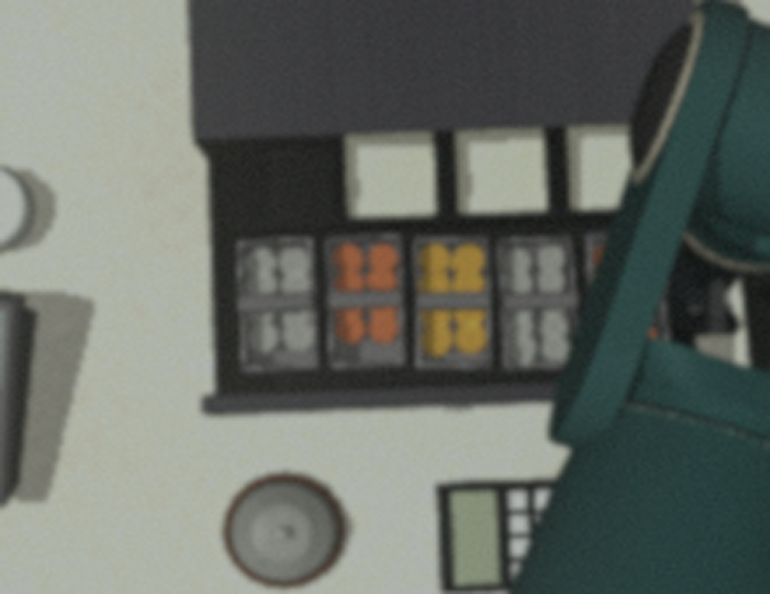

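All five cups stand flat in the bay, with bars at z≈75 mm and y offsets from about −115 to +116 mm. Now move in front of the drawer face with shut fingers.

```bash
python3 -c "
from h import *
go([.44,-.022,.19],3.1,close=1,n=5)
W=cloud('top',np.load('pics/t16.npy'))
show(comps(W,.009,.06,.3,.45,-.18,.2,50))"
```

```text
at [ 0.5833 -0.1469  0.1917] yaw 3.14 lean [-5.45  4.58] t 51.7 grip 0.0428 F [ 0.7 -0.7 -0.2]
1 -2.71 -2.62 0.51 0.0; 1 -2.71 -2.62 0.51 0.0; 1 -2.71 -2.62 0.51 0.0; 1 -2.71 -2.62 0.51 0.0; 1 -2.71 -2.62 0.51 0.0
px [280.5 310.1] A 815 ctr [394.2  93.7] size [79.7 79.1] ang 64.8 z 31.7
px [338.4 310.4] A 887 ctr [390.3 -49. ] size [77.8 81.2] ang 90.0 z 15.1
```

Request:
step_arm --plan "1 -2.7 -2.6 0.3 0; 1 -2.7 -2.6 0.3 0; 1 -2.7 -2.6 0.3 0; 1 -2.7 -2.6 0.3 0; 1 -2 -1.5 0.3 0; 1 0 0 0 0"

```text
time_s: 52.3
eef_pos: [0.4394, -0.028, 0.1602]
tcp_rot: [-3.053, -0.075, 0.153]
contact_force: [0.1, -0.6, 0.2]
grip_width: 0.0002
```

```bash
python3 -c "
from h import *
go([.445,-.022,.075],3.1,close=1,n=3)"
```

```text
at [ 0.4428 -0.0307  0.1929] yaw 3.06 lean [-5.83  4.67] t 52.3 grip 0.0002 F [ 0.1 -0.6  0.2]
1 0.47 0.05 3.91 -0.0; 1 0.47 0.05 3.91 -0.0; 1 0.47 0.05 3.91 -0.0
```

Request:
step_arm --plan "1 0.4 0 3.8 0; 1 0.4 0 3.6 0; 1 0.3 0 2.5 0; 1 0.1 0 0.8 0; 1 0 0 0 0"

```text
time_s: 52.8
eef_pos: [0.4408, -0.0191, 0.0482]
tcp_rot: [-3.053, -0.076, 0.152]
contact_force: [0.5, -0.5, 0.6]
grip_width: 0.0004
```

```bash
python3 -c "
from h import *
go([.48,-.022,.075],3.1,close=1,n=2)"
```

```text
at [ 0.4441 -0.0217  0.081 ] yaw 3.08 lean [-5.8   4.63] t 52.8 grip 0.0004 F [ 0.5 -0.5  0.6]
1 1.81 0.12 0.11 -0.0; 1 1.81 0.12 0.11 -0.0
```

Request:
step_arm --plan "1 1.2 0 -0.2 0; 1 1 0 -0.2 0; 1 1 0 -0.2 0"

```text
time_s: 53.1
eef_pos: [0.4748, -0.0186, 0.0533]
tcp_rot: [-3.054, -0.075, 0.151]
contact_force: [-3.0, 0.5, -1.7]
grip_width: -0.0
```

```bash
python3 -c "
from h import *
go([.48,-.022,.08],3.1,close=1,n=2)"
```

```text
at [ 0.4781 -0.0212  0.0861] yaw 3.04 lean [-5.77  4.62] t 53.1 grip -0.0 F [-3.   0.5 -1.7]
1 0.12 0.07 0.29 -0.0; 1 0.12 0.07 0.29 -0.0
```

Request:
step_arm --plan "1 1.2 0 0.05 0; 1 1.2 0 0 0; 1 1.2 0 0 0; 1 1.2 0 0 0; 1 1.2 0 0 0; 1 1.2 0 0 0"

```text
time_s: 53.7
eef_pos: [0.5537, -0.015, 0.049]
tcp_rot: [-3.054, -0.075, 0.146]
contact_force: [-2.2, -0.1, 2.5]
grip_width: 0.0003
```

```bash
python3 -c "
from h import *
go([.652,-.012,.08],3.1,close=1,n=8)"
```

```text
at [ 0.5569 -0.0176  0.0817] yaw 3.03 lean [-5.58  4.6 ] t 53.7 grip 0.0003 F [-2.2 -0.1  2.5]
1 1.19 -0.02 -0.09 -0.0; 1 1.19 -0.02 -0.09 -0.0; 1 1.19 -0.01 -0.09 -0.0; 1 1.19 -0.01 -0.09 -0.0; 1 1.19 -0.01 -0.09 -0.0; 1 1.19 -0.01 -0.09 -0.0; 1 1.19 -0.01 -0.09 -0.0; 1 1.19 -0.01 -0.09 -0.0
```

Request:
step_arm --plan "1 1.2 0 -0.1 0; 1 1.2 0 -0.1 0; 1 1.2 0 -0.1 0; 1 1 0 -0.1 0; 1 0.6 0 -0.1 0"

```text
time_s: 54.2
eef_pos: [0.6112, -0.0123, 0.0483]
tcp_rot: [-3.054, -0.075, 0.147]
contact_force: [-0.3, -0.1, -0.1]
grip_width: -0.0003
```

```bash
python3 -c "
from h import *
go([.652,-.012,.08],3.1,close=1,n=4)
im,d=cap('scene','s17'); cap('top','t17')
W=cloud('scene',d); show(comps(W,.085,.0985,.5,.68,-.25,.25,100))
cv2.imwrite('pics/s17z.png',cv2.resize(cv2.imread('pics/s17.png')[150:330,200:420],None,fx=3.5,fy=3.3,interpolation=cv2.INTER_CUBIC))"
```

```text
at [ 0.6144 -0.0149  0.0811] yaw 3.04 lean [-5.61  4.61] t 54.2 grip -0.0003 F [-0.3 -0.1 -0.1]
1 0.94 -0.03 -0.06 -0.0; 1 0.94 -0.03 -0.06 -0.0; 1 0.94 -0.03 -0.06 -0.0; 1 0.94 -0.03 -0.06 -0.0
px [316.9 265.5] A 734 ctr [638.8 -12. ] size [ 19.  327.5] ang 3.3 z 93.9
```

View pics/s17z.png

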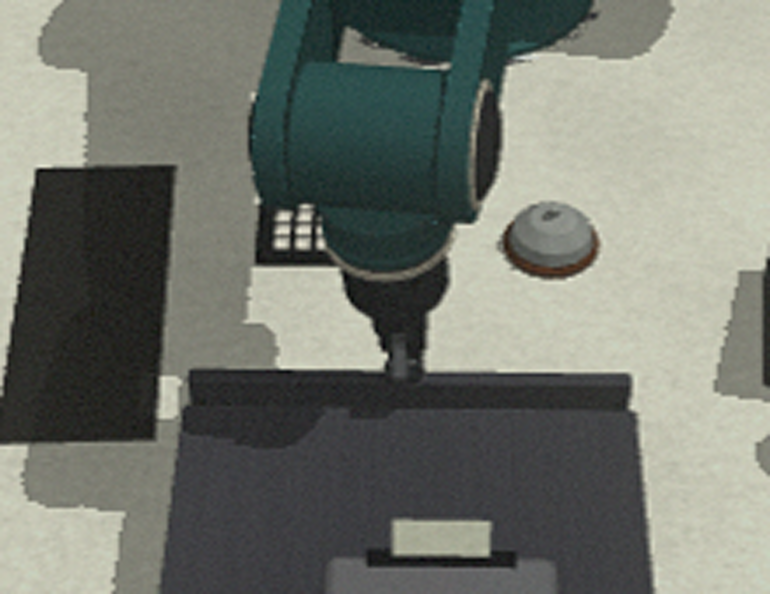

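The drawer front is at crop rows 375–405, about 26 mm from home. Now approach the catch slowly.

Request:
step_arm --plan "1 0.6 0 -0.05 0; 1 0.6 0 -0.05 0; 1 0.6 0 -0.05 0"

```text
time_s: 54.6
eef_pos: [0.6276, -0.0115, 0.048]
tcp_rot: [-3.054, -0.075, 0.154]
contact_force: [-18.3, -0.7, 9.3]
grip_width: 0.0002
```

Request:
step_arm --plan "1 0.5 0 -0.05 0; 1 0.4 0 -0.05 0"

```text
time_s: 54.8
eef_pos: [0.6358, -0.0111, 0.0482]
tcp_rot: [-3.053, -0.075, 0.16]
contact_force: [-4.9, 0.3, 0.8]
grip_width: -0.0002
```

Request:
step_arm --plan "1 0.4 0 -0.05 0; 1 0.4 0 -0.05 0"

```text
time_s: 55.0
eef_pos: [0.6381, -0.0108, 0.0481]
tcp_rot: [-3.051, -0.076, 0.186]
contact_force: [-68.6, -3.7, 32.7]
grip_width: 0.0001
```

```bash
python3 -c "
from h import *
go([.652,-.012,.08],3.1,close=1,n=4)
im,d=cap('scene','s18')
W=cloud('scene',d); show(comps(W,.085,.0985,.5,.68,-.25,.25,100))"
```

```text
at [ 0.6422 -0.0135  0.0807] yaw 3.13 lean [-7.04  4.61] t 55.0 grip 0.0001 F [-68.6  -3.7  32.7]
1 0.25 -0.02 -0.01 0.0; 1 0.25 -0.02 -0.01 0.0; 1 0.25 -0.02 -0.01 0.0; 1 0.25 -0.02 -0.01 0.0
px [282.  271.4] A 180 ctr [ 670.4 -102.5] size [ 22.3 143.1] ang 3.2 z 95.9
px [353.2 273.2] A 230 ctr [665.9  77.1] size [ 35.9 154.4] ang 3.5 z 96.3
```

At 69 N the drawer is on its home stop. Backing off.

Request:
step_arm --plan "1 -1 0 0 0; 1 -2 0 0 0; 1 -3 0 -0.5 0; 1 -2 0 -3 0; 1 0 0 -4 0; 1 0 0 -4 0; 1 -3 0 -2 0; 1 -3 0 0 0"

```text
time_s: 55.85
eef_pos: [0.5137, -0.0299, 0.2033]
tcp_rot: [-3.051, -0.076, 0.191]
contact_force: [0.6, -0.1, -0.9]
grip_width: -0.0001
```

Request:
step_arm --plan "1 0 -4 -1 0; 1 0 -4 -1 0; 1 0 -4 -1 0; 1 0 0 0 0"

```text
time_s: 56.25
eef_pos: [0.5108, 0.0894, 0.2485]
tcp_rot: [-3.052, -0.069, 0.179]
contact_force: [0.0, -0.3, -0.1]
grip_width: 0.0
```

Run:
```python
from h import *
print(telemetry.state()['time_s'],telemetry.state()['eef_pos'],telemetry.state()['contact_force'])
for n in('top','scene'):
    im,d=cap(n,n[0]+'19'); W=cloud(n,d); print(n)
    for y0 in(-.13,-.07,-.01,.05,.11):
        m=(abs(W[...,1]-y0)<.01)&(W[...,2]>.085)&(W[...,2]<.11)&(W[...,0]<.75)&(W[...,0]>.6); 
        if m.any(): print(y0,'front min x',np.percentile(W[m][:,0],2).round(4))
```

```text
56.25 [0.51078097 0.08939282 0.24850083] [ 0.0227534  -0.26760483 -0.12652868]
top
-0.13 front min x 0.6634
-0.07 front min x 0.6603
-0.01 front min x 0.6636
0.05 front min x 0.6717
0.11 front min x 0.6671
scene
-0.13 front min x 0.666
-0.07 front min x 0.661
-0.01 front min x 0.6603
0.05 front min x 0.6562
0.11 front min x 0.6535
```

View pics/s19.png

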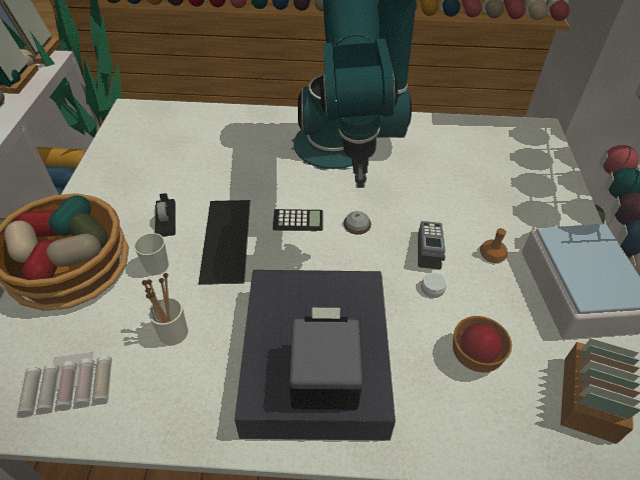

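View pics/t19.png

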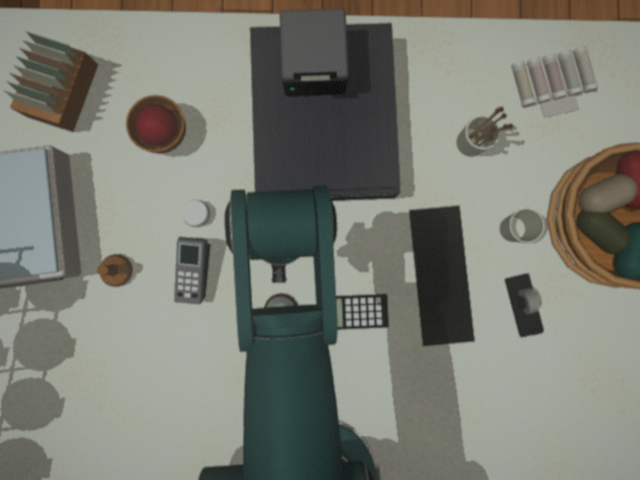

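The scene view shows the drawer flush under the cover (front edge at row 270), and the neighbouring items look unmoved. I'll check the closed depth numerically against the cover edge, check the terminal again, and check the other items.

Run:
```python
from h import *
a=cloud('scene',np.load('pics/s8.npy'));b=cloud('scene',np.load('pics/s19.npy'))
for y0 in(-.16,-.13,-.1,-.07,-.01,.05,.11):
    def mn(W,lo):
        m=(abs(W[...,1]-y0)<.01)&(W[...,2]>lo)&(W[...,2]<.115)&(W[...,0]<.75)&(W[...,0]>.62); return np.percentile(W[m][:,0],2)
    print(y0,'cover edge',mn(a,.09).round(4),'now face',mn(b,.085).round(4), 'diff mm',round((mn(a,.09)-mn(b,.085))*1000,1))
# terminal + moved objects
for n,ref in(('top','pics/t8.npy'),('scene','pics/s8.npy')):
    W0=cloud(n,np.load(ref)); W1=cloud(n,np.load(f'pics/{n[0]}19.npy'))
    W=W1; m=(abs(W[...,0]-.485)<.055)&(abs(W[...,1]-.302)<.024)&(W[...,2]>.04)&(W[...,2]<.1); P=W[m];A=np.c_[P[:,:2]-[.4823,.3039],np.ones(len(P))]
    for k in range(4):
        c=np.linalg.lstsq(A,P[:,2],rcond=None)[0]; r=P[:,2]-A@c; kk=abs(r)<2*r.std()+.0005; A=A[kk];P=P[kk]
    print('terminal',n,c.round(4))
    zz=c[0]*(W[...,0]-.4823)+c[1]*(W[...,1]-.3039)+c[2]
    mm=((abs(W[...,2]-zz)<.005)&(abs(W[...,0]-.485)<.1)&(abs(W[...,1]-.3)<.06)).astype(np.uint8)
    nn,l,st,ce=cv2.connectedComponentsWithStats(mm); i=1+st[1:,4].argmax(); print(cv2.minAreaRect((W[l==i][:,:2]*1000).astype(np.float32)))
for f in('s0','s19'):
    im=cv2.imread(f'pics/{"scene0" if f=="s0" else f}.png'); cv2.imwrite(f'pics/{f}d.png',cv2.resize(im[220:300,230:400],None,fx=4.5,fy=4.5,interpolation=cv2.INTER_CUBIC))
```

```text
-0.16 cover edge 0.6821 now face 0.6678 diff mm 14.3
-0.13 cover edge 0.6785 now face 0.666 diff mm 12.5
-0.1 cover edge 0.6776 now face 0.6642 diff mm 13.4
-0.07 cover edge 0.6747 now face 0.661 diff mm 13.8
-0.01 cover edge 0.6756 now face 0.6603 diff mm 15.3
0.05 cover edge 0.6706 now face 0.6562 diff mm 14.4
0.11 cover edge 0.6655 now face 0.6535 diff mm 11.9
terminal top [ 0.2699 -0.014   0.0666]
((481.59912109375, 302.26446533203125), (61.99384307861328, 145.2122802734375), 85.32118225097656)
terminal scene [ 0.2714 -0.0101  0.0663]
((481.81170654296875, 303.91314697265625), (61.52003860473633, 148.93856811523438), 85.14505004882812)
```

View pics/s19d.png

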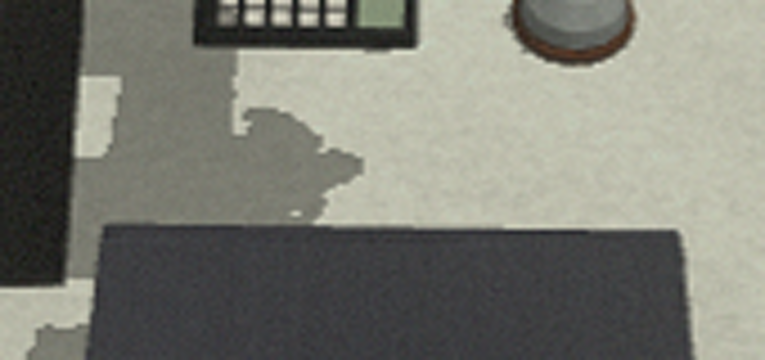

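The face sits 13.7 mm in front of the cover edge on average, and fully home is 14, so the drawer is shut. The terminal is unchanged and the arm is clear.

```bash
python3 -c "
from rig import order,telemetry
s=telemetry.state();print(s['time_s'],s['qvel'].round(3),s['grip_width'])
print(order.job_done())"
```

```text
56.35 [-0.032  0.008  0.017 -0.004 -0.001 -0.012] 9.205104110570093e-05
the job is handed in; nothing more can be done
None
```

The job is handed in at 56 s. All five coin cups were set in the bay, the drawer was pushed home past its catch, and the card terminal is back on its dock. The hand-in reports no verdict.

**Last checks**
- **Cups:** before closing, all five stood flat. Bar tops read 73–76 mm (76 expected), and y offsets in the bay ran from about −115 to +116 mm. I couldn't see them once the drawer was shut.
- **Drawer:** its face is on average 13.7 mm in front of the cover edge (14 expected fully home). Single readings ranged from 11.9 to 15.3 mm. The push used rows of 12 mm at most (about 0.13 m/s).
- **Terminal:** its slope was 0.26 rad when placed; a final fit read 0.265. It sits within about 1–2 mm of the expected position, and its yaw is within about 1° of the dock. It was not moving between checks.
- **Other items:** they look unmoved in the final pictures; I did not measure each one.

**What went wrong or disagreed**
- **TCP height:** the reported height read about 33 mm lower than touch and camera showed. The first two terminal grasps missed because of this, and I corrected for it afterwards.
- **Wrist lean:** the wrist gradually leaned by up to about 8° during the moves.
- **Force peaks:** trying to remove that lean against the drawer's front plate gave a brief 92 N in x and 67 N in z on the wrist, about 113 N combined against the 120 N limit. The home stop gave 69 N in x. Both were higher than I intended.
- **Drawer shifts:** the drawer slid several millimetres in and out while I placed cups.
- **Knocked cup:** one cup was knocked aside on the mat, and I found it again and placed it.

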